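Change over the specimen cups in the bench mixer and set its timer collar

TASK

The cups now standing in the bench mixer are done: swing the mixer's hold-down arm all the way open to its last click, stand the finished cups upright in the steel tray, and stand all the fresh cups from the grey carrier upright in the mixer's wells, one fully down in each well. Then swing the arm all the way back over them to its shut click, and only after that turn the timer collar clockwise from off to the run-time stop that the tall pin marks. Leave the two amber bottles where they stand.

Things in the scene. Friction and masses are not known exactly. Their poses are not given: they have to be found in the camera images.
- mixer: white bench mixer, fixed, housing 215 x 305 x 48 mm; origin on the worktop under the centre of its square cup platform (184 x 184 mm, top 64 mm up, four round cup wells); x points from the front of the mixer (vent slots) to its back, y to its left, z up. The timer dial is at its right (-y), the post of the hold-down arm at its back
- seat_1 (a point): floor centre of the front left well of the mixer platform (64 mm above the worktop): round, 34 mm deep (rim 98 mm above the worktop), bore 55 mm, outside 63 mm; wells are 80 mm apart. A cup in it stands with its centre 32 mm above this point and its cap 16 to 30 mm above the rim, its top 5 mm below the disc of the closed arm
- seat_2 (a point): floor centre of the front right well of the mixer platform (64 mm above the worktop): round, 34 mm deep (rim 98 mm above the worktop), bore 55 mm, outside 63 mm; wells are 80 mm apart. A cup in it stands with its centre 32 mm above this point and its cap 16 to 30 mm above the rim, its top 5 mm below the disc of the closed arm
- seat_3 (a point): floor centre of the back left well of the mixer platform (64 mm above the worktop): round, 34 mm deep (rim 98 mm above the worktop), bore 55 mm, outside 63 mm; wells are 80 mm apart. A cup in it stands with its centre 32 mm above this point and its cap 16 to 30 mm above the rim, its top 5 mm below the disc of the closed arm
- seat_4 (a point): floor centre of the back right well of the mixer platform (64 mm above the worktop): round, 34 mm deep (rim 98 mm above the worktop), bore 55 mm, outside 63 mm; wells are 80 mm apart. A cup in it stands with its centre 32 mm above this point and its cap 16 to 30 mm above the rim, its top 5 mm below the disc of the closed arm
- hold_arm (a joint): hold-down arm, rad: turns about a vertical post; 0 = shut, its pressure disc over the middle of the four seats, overlapping the caps; grows clockwise seen from above as it swings to the back and left; 1.9 = fully open, clear of the cups. Click stops at 0, 0.63, 1.27 and 1.9 rad: pushing it past each takes up to about 3 N at the knob, and let go it settles into the nearest
- knob_mid (a point): middle of the upright black grip of the arm, 23 mm across and 42 mm high (its foot 143 mm, its top 185 mm above the worktop), standing in the centre of the 84 mm pressure disc; the arm turns about the post, 105 mm away from it
- hold_pivot (a point): axis of the arm's post, at the height of the knob's middle
- collar (a joint): timer collar, rad: 0 = off, grows clockwise seen from above to 2.1 at its end stop; detents (up to about 0.2 N m) at 0, 0.7, 1.4 and 2.1; let go between two of them it clicks into the nearest and stays there
- dial_centre (a point): on the vertical axis of the timer dial, at half the collar's height (77 mm above the worktop): black ribbed collar 60 mm across and 40 mm high (57 to 97 mm above the worktop) round a fixed steel barrel 42 mm across whose top is at 112 mm; below the collar a fixed flange, 114 mm across, top at 54 mm, with a black tick at each stop
- collar_nose (a point): turns with the collar: point in line with the small nose at the collar's lower edge, 48 mm from the dial's axis; when the collar is at a stop this point is 3 mm inward of that stop's hole in the flange
- set_pin_foot (a point): the tall black pin (mushroom head 14 mm across, 10 mm high, top at 64 mm) that stands in the hole of the wanted run-time stop, 51 mm from the dial's axis; the two other run-time stops have low flat steel plugs, 7 mm across; the off stop has only its tick
- tray_floor (a point): centre of the inner floor of the fixed steel tray for finished cups, 3 mm above the worktop; tray 210 x 135 mm outside, its x along the long side, walls 3 mm thick, rim 16 mm above the worktop
- carrier: grey plastic cup carrier, loose, 450 g, base plate 275 x 82 x 8 mm with three round wells in a row along its x, at -85, 0 and 85 mm, like those of the mixer (floor 8 mm, rim 42 mm above the worktop, bore 55 mm, outside 63 mm); origin under its centre
- fresh_1_mid (a point): fresh cup (may be absent), in a well of the carrier at first: screw-cap specimen cup, clear body 47 mm across, cap 52 mm across and 13 mm high at the top, 64 mm high, 70 g; point at the centre of the cup, half-way up (32 mm above its underside), z along the cup's axis
- fresh_2_mid (a point): fresh cup (may be absent), in a well of the carrier at first: screw-cap specimen cup, clear body 47 mm across, cap 52 mm across and 13 mm high at the top, 64 mm high, 70 g; point at the centre of the cup, half-way up (32 mm above its underside), z along the cup's axis
- fresh_3_mid (a point): fresh cup (may be absent), in a well of the carrier at first: screw-cap specimen cup, clear body 47 mm across, cap 52 mm across and 13 mm high at the top, 64 mm high, 70 g; point at the centre of the cup, half-way up (32 mm above its underside), z along the cup's axis
- done_1_mid (a point): finished cup (may be absent), in a well of the mixer at first: screw-cap specimen cup, clear body 47 mm across, cap 52 mm across and 13 mm high at the top, 64 mm high, 70 g; point at the centre of the cup, half-way up (32 mm above its underside), z along the cup's axis
- done_2_mid (a point): finished cup (may be absent), in a well of the mixer at first: screw-cap specimen cup, clear body 47 mm across, cap 52 mm across and 13 mm high at the top, 64 mm high, 70 g; point at the centre of the cup, half-way up (32 mm above its underside), z along the cup's axis
- bottle_1_mid (a point): amber bottle with black cap, 45 mm across, 90 mm high, standing behind the mixer; its centre half-way up; to be left alone
- bottle_2_mid (a point): amber bottle with black cap, 45 mm across, 90 mm high, standing behind the mixer; its centre half-way up; to be left alone
There are look-alikes about, which are no part of the job. What is shaped like the part that bears fresh_1_mid but yellow is not meant.

How it is judged:
On the way, in this order (a step that is already met when the one before it is completed fails the run):
1. the hold-down arm is swung fully open (value of joint hold_arm above 1.78 rad), for 0.2 s.
2. every finished cup stands in the tray and every fresh cup in a well of the mixer ((horizontal distance between fresh_1_mid and seat_1 below 0.006 m or horizontal distance between fresh_1_mid and seat_2 below 0.006 m or horizontal distance between fresh_1_mid and seat_3 below 0.006 m or horizontal distance between fresh_1_mid and seat_4 below 0.006 m) and z of fresh_1_mid in the frame of mixer between 0.09 and 0.1 m and angle between each of fresh_1_mid, fresh_2_mid, fresh_3_mid, done_1_mid, done_2_mid's own z axis and vertical below 0.1 rad and (horizontal distance between fresh_2_mid and seat_1 below 0.006 m or horizontal distance between fresh_2_mid and seat_2 below 0.006 m or horizontal distance between fresh_2_mid and seat_3 below 0.006 m or horizontal distance between fresh_2_mid and seat_4 below 0.006 m) and z of fresh_2_mid in the frame of mixer between 0.09 and 0.1 m and (horizontal distance between fresh_3_mid and seat_1 below 0.006 m or horizontal distance between fresh_3_mid and seat_2 below 0.006 m or horizontal distance between fresh_3_mid and seat_3 below 0.006 m or horizontal distance between fresh_3_mid and seat_4 below 0.006 m) and z of fresh_3_mid in the frame of mixer between 0.09 and 0.1 m and x of done_1_mid in the frame of tray_floor between -0.085 and 0.085 m and y of done_1_mid in the frame of tray_floor between -0.048 and 0.048 m and z of done_1_mid in the frame of tray_floor between 0.027 and 0.038 m and x of done_2_mid in the frame of tray_floor between -0.085 and 0.085 m and y of done_2_mid in the frame of tray_floor between -0.048 and 0.048 m and z of done_2_mid in the frame of tray_floor between 0.027 and 0.038 m), for 0.3 s.
3. the arm is shut in its detent over the loaded cups (value of joint hold_arm below 0.08 rad), for 0.3 s.
4. the timer collar stands at the stop marked by the tall pin (horizontal distance between collar_nose and set_pin_foot below 0.008 m), for 0.3 s.
At the end, for the whole second after the job is handed in: Finished cups upright (0.1 rad) on the tray floor; fresh cups upright on the floor of a well (centre within 6 mm of the well's); arm shut (below 0.08 rad); collar nose in line with the tall pin (points within 8 mm, about 0.15 rad); everything let go (all of step 2 and value of joint hold_arm below 0.08 rad and horizontal distance between collar_nose and set_pin_foot below 0.008 m); the robot touches nothing.
It fails at once if an amber bottle is moved more than 30 mm or knocked over (distance of any of bottle_1_mid, bottle_2_mid from where it was at the start of the episode above 0.03 m).
Of fresh_1, fresh_2, fresh_3 only 2 to 3 are there at a start; the rules pass over those that are not, and their reading is None.
Of done_1, done_2 only 1 to 2 are there at a start; the rules pass over those that are not, and their reading is None.
At some moment in a run one of carrier may be knocked a few centimetres aside while the robot is not near it.
It also fails if it takes over 210 s, if anything falls off the work surface, if the arm or the gripper's body presses on something with over 40 N, if the wrist force passes 120 N, or if a joint passes its speed limit or range.

ROBOT

A 6-joint arm with a two-finger parallel gripper is mounted at the origin on a cart in front of the work surface, level with it; the furniture and walls round the work are solid. World frame = base frame: x ahead of the robot, y to its left, z up, the work surface at z = 0. Lengths are in m, angles in rad, forces in N, time in s.
With the tool pointing down it reaches from about 0.35 to 0.775 m from the base axis. Payload 7.3 kg.
Tool frame: the origin (TCP) lies on the centre line of the jaws, within the pads' length; the fingertips stand robot.nose_length ahead of it and the grasp point (between the pads) is the TCP (robot.nose_length is the distance from the TCP to the fingertips, in m); z points along the fingers, y is the direction in which the jaws open and shut (so a half turn about z gives the same grasp; the last joint's range is limited). The gripper opens to 92 mm and grips with 3 to 60 N. Pads are 19 mm wide; open, the fingers measure 130 mm over their backs; the gripper's body (75 mm by 190 mm) begins 47 mm behind the grasp point.
Start: joints at [1.044, 0.342, 1.524, -0, 1.275, -0.146], TCP at [0.195, 0.487, 0.224] pointing down, gripper open.
Joint ranges: [-2.53, 2.53], [-0.77, 2.02], [0.04, 2.7], [-1, 4.14], [0.28, 2.66], [-3.11, 3.11]. Speed limits (rad/s): [2.57, 2.57, 3.14, 3.14, 3.14, 3.14].

INTERFACE

Orientations are given as [roll, pitch, yaw] about the fixed x, y, z axes, in that order (R = Rz(yaw) Ry(pitch) Rx(roll)).
In Python, from cell import robot, read_camera gives the robot as it stands.
- The arm moves only by the shell command python3 -m crank 'ROWS' [FORCE]. ROWS is JSON, a list of rows, each a list of 7 numbers: the shift along the tool's x, y, z in cm, then the turn, a rotation vector about the tool's x, y, z in degrees, then the opening, from 0 (shut) to 1 (fully open). In form: [[tx, ty, tz, wx, wy, wz, jaw], ...]. A call has 1 to 5 rows; each row is the pose to reach, as a shift and turn from the pose commanded when the call began, along the tool's axes at that moment; what a row does not reach only later rows make up. A row lasts 1/8 s, in which the tool goes at most 62.5 mm and 10.7 degrees, less where a joint would pass 70% of its speed; a pose out of reach is approached as far as the arm can. A call with a gripper value outside its range is refused whole. The fingers move at their own pace and stop on an object; FORCE is the grip in N (left out, the last holds). Time passes only in rows, so rows that repeat a pose let the fingers close. It gives the time, the measured TCP pose, the force and the opening at its end, in the units of the state.
- robot.observe(): the state, without advancing time (a new reading comes with each control period).
- read_camera(name): name is "scene" or "top" or "wrist"; returns a dict with "frame" (420x560x3 uint8, red, green, blue), "intrinsics" (3x3 intrinsics, pixels), "R" (3x3) and "t" (3): a world point X has camera coordinates R X + t. Camera axes: x right, y down, z forward; pixel columns grow to the right and rows downward; lengths in m; the calibration is good to about 2 mm. A picture is of the moment at which its call begins. There is no depth.
- robot.hand_in(): hands the job in, once; it reports no verdict.
The state is a dict: "time": time; "qpos": joint angles; "qvel": joint speeds; "joint_efforts": joint torques, N m; "tool_pos": TCP position; "tool_rot": TCP orientation; "contact_force": force on the tool from outside, world axes, zero at the start; "torque": the same for the moment, N m; "opening": finger opening in m.
Only numpy, scipy, OpenCV 4.12 (cv2) and the standard library are available. Lean on these libraries where they do the work, as an engineer would, in place of code of your own. Each camera call takes 0.05 s, during which the arm holds its last target.

## Working session

There is one attempt and no reset: what is moved stays moved. The work goes in short steps, Python scripts to look and compute and a shell command to move; the robot and the scene stay as the last step left them, time stands still between calls to the robot, and variables do not carry over. Pictures are saved under pics/ and viewed, and the job is handed in when it is done.

```bash
mkdir -p pics; ls; python3 - <<'E'
from cell import robot, read_camera
import cv2
print(robot.observe(), robot.nose_length)
for n in ["scene","top","wrist"]:
    c=read_camera(n); print(n,c["intrinsics"],c["R"],c["t"])
    cv2.imwrite(f"pics/{n}0.png",cv2.cvtColor(c["frame"],cv2.COLOR_RGB2BGR))
E
```

```text
pics
{'time': 0.0, 'qpos': array([ 1.04395962e+00,  3.42733638e-01,  1.52499898e+00, -1.46569167e-05,
        1.27538425e+00, -1.46028720e-01]), 'qvel': array([ 2.03471482e-04,  6.17361039e-05,  1.75089562e-03, -7.78439827e-04,
       -7.53754764e-04, -1.46323432e-03]), 'joint_efforts': array([-1.84161632e-03, -4.31232297e+01, -2.44217008e+01,  7.14785582e-02,
        5.59347065e-02, -1.48425252e-04]), 'tool_pos': array([0.19492168, 0.48704343, 0.22324559]), 'tool_rot': array([-3.14008262e+00, -2.07923251e-04,  2.76078879e+00]), 'contact_force': array([-0.22701966, -0.33286882, -0.12043558]), 'torque': array([-0.05851794,  0.02494531, -0.02546882]), 'opening': 0.0915672105832739} 0.019
scene [[392.01945115   0.         278.54584954]
 [  0.         392.01945115 209.52349852]
 [  0.           0.           1.        ]] [[ 0.77387898 -0.63301228  0.02016872]
 [-0.38038671 -0.49002573 -0.78433458]
 [ 0.50637661  0.59930813 -0.62001007]] [-0.46430035  0.30906129  0.88990929]
top [[420.74951576   0.         281.90189137]
 [  0.         420.74951576 208.51248257]
 [  0.           0.           1.        ]] [[ 0.01711269 -0.99975011 -0.0143834 ]
 [-0.99458449 -0.01554584 -0.102762  ]
 [ 0.10251272  0.01606404 -0.99460198]] [0.00849056 0.60660253 1.11812898]
wrist [[357.42243602   0.         284.05903766]
 [  0.         357.42243602 208.63155965]
 [  0.           0.           1.        ]] [[ 0.37114157  0.9285738  -0.00215139]
 [ 0.89265926 -0.35614683  0.27625871]
 [ 0.25576039 -0.10445154 -0.9610809 ]] [-0.52487882 -0.03550416  0.39029378]
```

View pics/scene0.png

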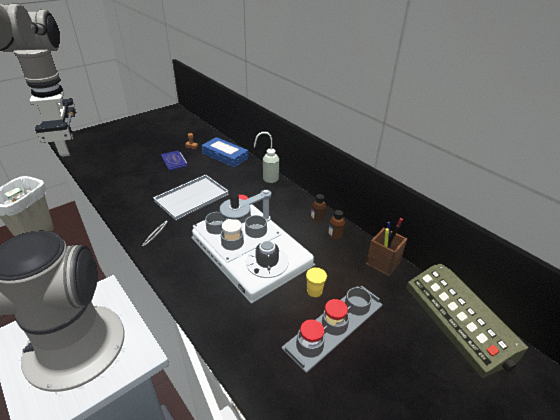

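View pics/top0.png

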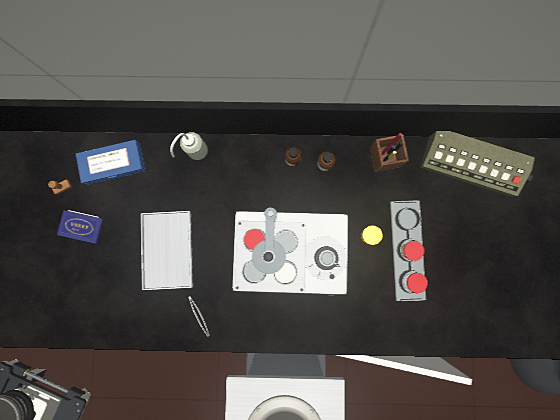

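View pics/wrist0.png

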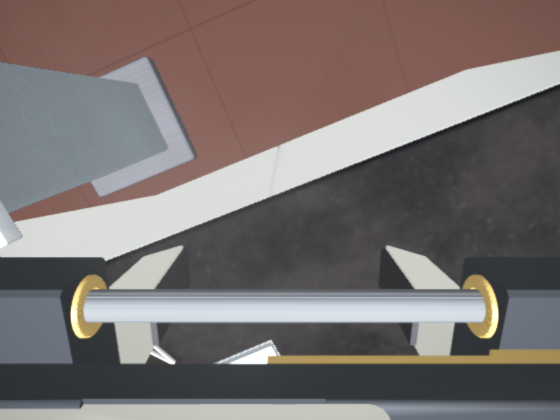

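```bash
python3 - <<'E'
import cv2
t=cv2.imread("pics/top0.png")
cv2.imwrite("pics/top0a.png",cv2.resize(t[195:310,220:440],None,fx=3.6,fy=3.6,interpolation=cv2.INTER_CUBIC))
s=cv2.imread("pics/scene0.png")
cv2.imwrite("pics/scene0a.png",cv2.resize(s[170:370,180:400],None,fx=3,fy=3,interpolation=cv2.INTER_CUBIC))
E
```

```text
(no output)
```

View pics/top0a.png

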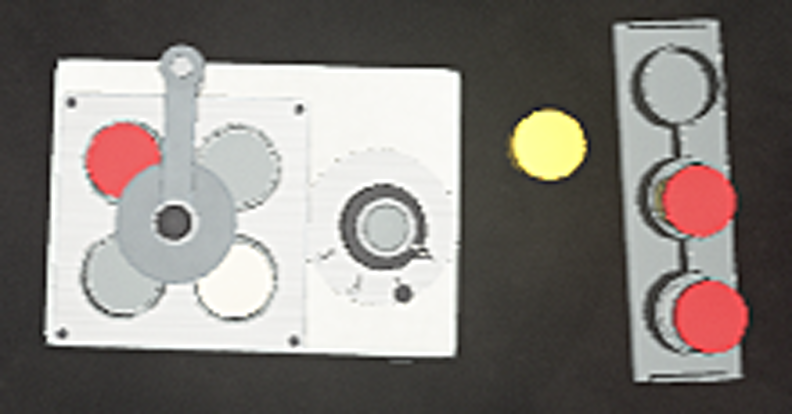

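View pics/scene0a.png

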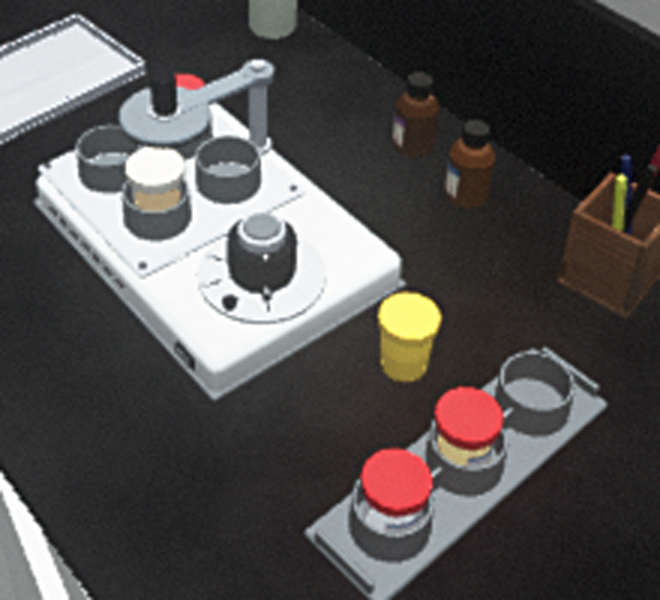

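```bash
cat > h.py <<'E'
import numpy as np, cv2
from scipy.spatial.transform import Rotation as Ro
from cell import robot, read_camera
def ray(c,px,z):
    K,R,t=c["intrinsics"],c["R"],c["t"]
    o=-R.T@t; d=R.T@np.linalg.solve(K,[px[0],px[1],1.])
    return o+d*(z-o[2])/d[2]
def proj(c,X):
    p=c["intrinsics"]@(c["R"]@np.asarray(X)+c["t"]); return p[:2]/p[2]
def tri(c1,p1,c2,p2):
    A=[];b=[]
    for c,p in((c1,p1),(c2,p2)):
        o=-c["R"].T@c["t"]; d=c["R"].T@np.linalg.solve(c["intrinsics"],[p[0],p[1],1.]); d/=np.linalg.norm(d)
        P=np.eye(3)-np.outer(d,d);A.append(P);b.append(P@o)
    return np.linalg.lstsq(np.vstack(A),np.hstack(b),rcond=None)[0]
def blobs(c,lo,hi,box=None,amin=30):
    """centroids in HSV range; box=(u0,v0,u1,v1)"""
    h=cv2.cvtColor(c["frame"],cv2.COLOR_RGB2HSV); m=cv2.inRange(h,np.array(lo),np.array(hi))
    if lo[0]==0 and hi[0]<12: m|=cv2.inRange(h,np.array([170,lo[1],lo[2]]),np.array([180,hi[1],hi[2]]))
    if box: k=np.zeros_like(m);k[box[1]:box[3],box[0]:box[2]]=1;m*=k
    n,l,s,ce=cv2.connectedComponentsWithStats(m)
    return [(ce[i].round(2),s[i].tolist()) for i in range(1,n) if s[i,4]>=amin]
def save(c,name,box=None,f=1):
    im=cv2.cvtColor(c["frame"],cv2.COLOR_RGB2BGR)
    if box: im=im[box[1]:box[3],box[0]:box[2]]
    cv2.imwrite(f"pics/{name}.png",cv2.resize(im,None,fx=f,fy=f,interpolation=cv2.INTER_CUBIC))
def go(x,y,z,yaw=None,pitch=0):
    """row (tool axes cm, deg) from measured pose to TCP x,y,z, tool down with yaw (rad)"""
    s=robot.observe(); R0=Ro.from_euler('xyz',s["tool_rot"]); 
    if yaw is None: yaw=s["tool_rot"][2]
    R1=Ro.from_euler('xyz',[np.pi,0,yaw])
    d=R0.inv().apply(np.array([x,y,z])-s["tool_pos"])*100; w=np.degrees((R0.inv()*R1).as_rotvec())
    print("row",d.round(2),w.round(1))
E
python3 - <<'E'
from h import *
c=read_camera("top")
for n,lo,hi in(("red",(0,120,120),(10,255,255)),("yel",(22,100,120),(35,255,255))):
    for b in blobs(c,lo,hi): 
        print(n,b, ray(c,b[0],.072)[:2].round(4), ray(c,b[0],.128)[:2].round(4))
# edges in top
def up(u,v): return (220+u/3.6,195+v/3.6)
for n,u,v,z in (("knob",174,222,.185),("post",182,65,.165),("white",235,277,.128),("barrel",386,227,.112),("nose",428,256,.06),("pin",403,293,.064),
 ("wellBL?",125,278,.098),("wellBR",238,166,.098),("p1",57,60,.048),("p2",461,70,.048),("p3",457,357,.048),("p4",45,345,.048),("plat1",71,102,.064),("plat2",300,109,.064),("plat3",62,333,.064),("plat4",294,341,.064),
 ("car1",613,22,.008),("car2",719,19,.008),("car3",742,377,.008),("car4",634,382,.008),("carwell",678,87,.042)):
    print(n, ray(c,up(u,v),z)[:2].round(4))
for n,u,v in(("tray",141,212),("t",190,210),("t",192,289),("t",142,290)): print(n, ray(c,(u,v),.016)[:2].round(4))
for n,u,v in(("bot",293,156),("bot",326,160)): print(n, ray(c,(u,v),.09)[:2].round(4))
E
```

```text
red (array([516.47, 179.57]), [512, 176, 10, 8, 53]) [ 0.6884 -0.5983] [ 0.6783 -0.5679]
red (array([252.93, 238.05]), [244, 229, 20, 21, 276]) [0.5233 0.0923] [0.5215 0.0876]
red (array([413.74, 250.37]), [404, 241, 21, 20, 319]) [ 0.4983 -0.3264] [ 0.4978 -0.3098]
red (array([417.08, 282.57]), [407, 273, 21, 20, 327]) [ 0.4159 -0.3337] [ 0.4196 -0.3168]
yel (array([373.18, 234.21]), [362, 225, 21, 20, 234]) [ 0.5385 -0.2216] [ 0.536  -0.2104]
knob [0.4769 0.0457]
post [0.5812 0.0434]
white [0.4396 0.0059]
barrel [ 0.4751 -0.0985]
nose [ 0.454 -0.134]
pin [ 0.4273 -0.1156]
wellBL? [0.4361 0.0835]
wellBR [0.5161 0.0052]
p1 [0.5942 0.1421]
p2 [ 0.5914 -0.1595]
p3 [ 0.3808 -0.1568]
p4 [0.3839 0.145 ]
plat1 [0.5618 0.1289]
plat2 [ 0.5594 -0.0395]
plat3 [0.3942 0.1308]
plat4 [ 0.3916 -0.0371]
car1 [ 0.6342 -0.2824]
car2 [ 0.6378 -0.3639]
car3 [ 0.3661 -0.3767]
car4 [ 0.3609 -0.2956]
carwell [ 0.5818 -0.322 ]
tray [0.5921 0.4101]
t [0.5998 0.2737]
t [0.3838 0.2597]
t [0.3786 0.3964]
bot [ 0.7393 -0.0093]
bot [ 0.7298 -0.0958]
```

```bash
python3 - <<'E'
from h import *
go(.477,.0457,.27,np.pi)
E
```

```text
row [-42.59 -30.51  -4.63] [ -0.   -0.  -21.8]
```

```bash
python3 -m crank '[[-8,-6,-4.6,0,0,-5,1],[-14,-10,-4.6,0,0,-10,1],[-20,-14,-4.6,0,0,-15,1],[-26,-18,-4.6,0,0,-20,1],[-31,-22,-4.6,0,0,-21.8,1]]'; python3 - <<'E'
from h import *
go(.477,.0457,.27,np.pi)
E
```

```text
time: 0.82
tool_pos: [0.3624, 0.2294, 0.2688]
tool_rot: [3.141, 0.001, -3.14]
contact_force: [1.1, 0.3, -0.2]
opening: 0.0921
row [-11.43 -18.39  -0.12] [0.  0.  0.1]
```

```bash
python3 -m crank '[[-4,-5,0,0,0,0,1],[-8,-10,0,0,0,0,1],[-11.4,-15,0,0,0,0,1],[-11.4,-18.4,0,0,0,0,1],[-11.4,-18.4,0,0,0,0,1]]'; python3 - <<'E'
from h import *
go(.477,.0457,.172,np.pi)
c=read_camera("wrist"); save(c,"w1"); c=read_camera("top"); save(c,"t1",(200,180,380,320),4)
E
```

```text
time: 1.45
tool_pos: [0.4756, 0.045, 0.2681]
tool_rot: [-3.141, -0.001, 3.137]
contact_force: [-0.9, -0.8, 1.0]
opening: 0.0919
row [-0.14  0.07  9.61] [-0.  -0.1 -0.2]
```

View pics/w1.png

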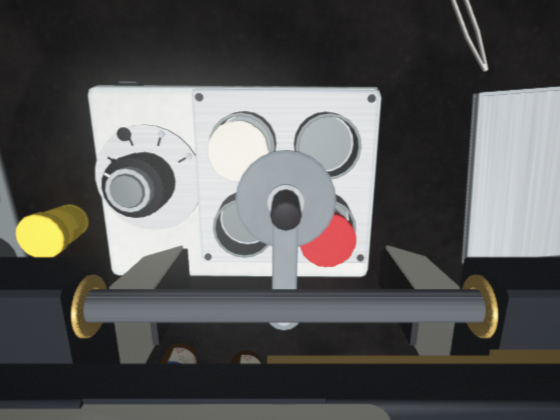

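```bash
python3 -m crank '[[-0.1,0.1,5,0,0,0,1],[-0.1,0.1,9.6,0,0,0,1],[-0.1,0.1,9.6,0,0,0,1],[-0.1,0.1,9.6,0,0,0,0.1],[-0.1,0.1,9.6,0,0,0,0.1]]' 20;python3 -m crank '[[0,0,0,0,0,0,0.1],[0,0,0,0,0,0,0.1],[0,0,0,0,0,0,0.1]]' 20;  python3 - <<'E'
from h import *
s=robot.observe()
p=np.array([.5818,.0444]); 
for th in (.3,.6,.9,1.2,1.5,1.75,1.9,1.95):
    a=np.pi-.012-th; x=p+.105*np.array([np.cos(a),np.sin(a)])
    print(th,x.round(4),(100*np.array([-(x[0]-s['tool_pos'][0]),x[1]-s['tool_pos'][1]])).round(2),np.degrees(th).round(1))
E
```

```text
time: 2.17
tool_pos: [0.4777, 0.0484, 0.1746]
tool_rot: [-3.141, 0.004, -3.141]
contact_force: [0.2, -0.3, 1.7]
opening: 0.0763
time: 2.55
tool_pos: [0.4766, 0.0481, 0.1728]
tool_rot: [3.142, 0.0, 3.141]
contact_force: [-0.0, 0.5, -0.0]
opening: 0.0465
0.3 [0.4819 0.0766] [-0.53  2.86] 17.2
0.6 [0.4959 0.1047] [-1.93  5.67] 34.4
0.9 [0.5175 0.1274] [-4.09  7.94] 51.6
1.2 [0.5449 0.1427] [-6.83  9.47] 68.8
1.5 [0.5756 0.1492] [-9.9  10.12] 85.9
1.75 [0.6018 0.1475] [-12.52   9.94] 100.3
1.9 [0.6169 0.1433] [-14.03   9.53] 108.9
1.95 [0.6218 0.1415] [-14.52   9.34] 111.7
```

```bash
python3 -m crank '[[0,0,0,0,0,0,0.1],[0,0,0,0,0,0,0.1],[0,0,0,0,0,0,0.1],[0,0,0,0,0,0,0.1],[0,0,0,0,0,0,0.1]]' 20;  python3 - <<'E'
from h import *
s=robot.observe(); print(s['tool_pos'],s['opening'],s['contact_force'])
c=read_camera("scene"); save(c,"s2",(180,100,400,280),3.6)
E
```

```text
time: 3.18
tool_pos: [0.4764, 0.048, 0.1725]
tool_rot: [-3.141, -0.0, 3.141]
contact_force: [-0.5, -1.1, 0.1]
opening: 0.022
[0.47644523 0.0479732  0.17251343] 0.021960095589420657 [-0.53186263 -1.14853022  0.10176507]
```

View pics/s2.png

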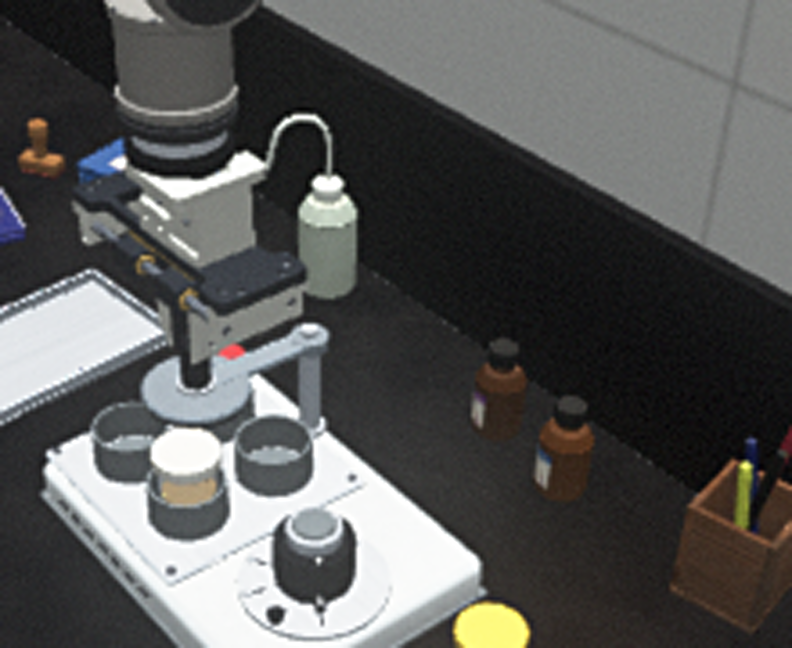

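```bash
python3 -m crank '[[-0.1,1.5,0,0,0,8.5,0.1],[-0.45,3.0,0,0,0,17,0.1],[-1.0,4.5,0,0,0,25.5,0.1],[-1.8,5.85,0,0,0,34,0.1],[-2.75,7.1,0,0,0,42.5,0.1]]' 20
```

```text
time: 3.85
tool_pos: [0.5064, 0.1178, 0.1726]
tool_rot: [3.141, 0.006, 2.395]
contact_force: [9.5, -12.8, -6.5]
opening: 0.0222
```

```bash
python3 - <<'E'
from h import *
s=robot.observe(); d=s['tool_pos'][:2]-[.5818,.0444]; print(np.hypot(*d), np.degrees(np.pi-.012-np.arctan2(d[1],d[0])),180-np.degrees(s['tool_rot'][2]),s['opening'])
E
```

```text
0.1051770483947004 43.540507329785335 42.76846258680763 0.022175873236604953
```

```bash
python3 -m crank '[[-0.1,1.5,0,0,0,8.5,0.1],[-0.45,3.0,0,0,0,17,0.1],[-1.0,4.5,0,0,0,25.5,0.1],[-1.8,5.85,0,0,0,34,0.1],[-2.75,7.1,0,0,0,42.5,0.1]]' 20; python3 - <<'E'
from h import *
s=robot.observe(); d=s['tool_pos'][:2]-[.5818,.0444]; print(np.hypot(*d), np.degrees(np.pi-.012-np.arctan2(d[1],d[0])),180-np.degrees(s['tool_rot'][2]),s['opening'],s['qpos'])
E
```

```text
time: 4.47
tool_pos: [0.5731, 0.1495, 0.1725]
tool_rot: [-3.141, 0.006, 1.653]
contact_force: [-1.5, -17.3, 3.0]
opening: 0.0222
0.10550212685541734 84.58562383988925 85.30307739611128 0.02219382176034904 [ 0.12910994  0.50805355  1.40682374 -0.00625336  1.22774723  0.04924182]
```

```bash
python3 -m crank '[[-0.1,1.5,0,0,0,8,0.1],[-0.4,2.9,0,0,0,16,0.1],[-0.9,4.3,0,0,0,24,0.1],[-0.95,4.4,0,0,0,25,0.1],[-0.95,4.4,0,0,0,25,0.1]]' 20; python3 - <<'E'
from h import *
s=robot.observe(); d=s['tool_pos'][:2]-[.5818,.0444]; print(np.hypot(*d), np.degrees(np.pi-.012-np.arctan2(d[1],d[0])),180-np.degrees(s['tool_rot'][2]),s['opening'],s['qpos'])
E
```

```text
time: 5.1
tool_pos: [0.617, 0.144, 0.1725]
tool_rot: [3.141, 0.005, 1.22]
contact_force: [-2.0, -11.2, 2.6]
opening: 0.0222
0.1056935835590577 108.7906648762734 110.08650103546717 0.022156923937287416 [ 0.11081127  0.58324781  1.27458159 -0.00478871  1.28532698  0.46273742]
```

```bash
python3 -m crank '[[0,0,0,0,0,0,0.7],[0,0,0,0,0,0,0.7],[0,0,0,0,0,0,0.7],[0,0,0,0,0,0,0.7],[0,0,0,0,0,0,0.7]]' 20; python3 -m crank '[[0,0,-5,0,0,0,0.7],[0,0,-10,0,0,0,0.7],[0,0,-10,0,0,0,0.7]]';python3 - <<'E'
from h import *
c=read_camera("top"); save(c,"t3",(200,180,380,320),4)
go(.44,.02,.29,np.pi)
E
```

```text
time: 5.72
tool_pos: [0.617, 0.1474, 0.1726]
tool_rot: [3.142, -0.0, 1.222]
contact_force: [0.0, 0.3, 0.1]
opening: 0.0634
time: 6.1
tool_pos: [0.6188, 0.1476, 0.2776]
tool_rot: [3.133, -0.004, 1.222]
contact_force: [-0.2, 0.2, -0.2]
opening: 0.0641
row [-18.05 -12.33  -1.63] [ 3.0e-01  1.0e-01 -1.1e+02]
```

View pics/t3.png

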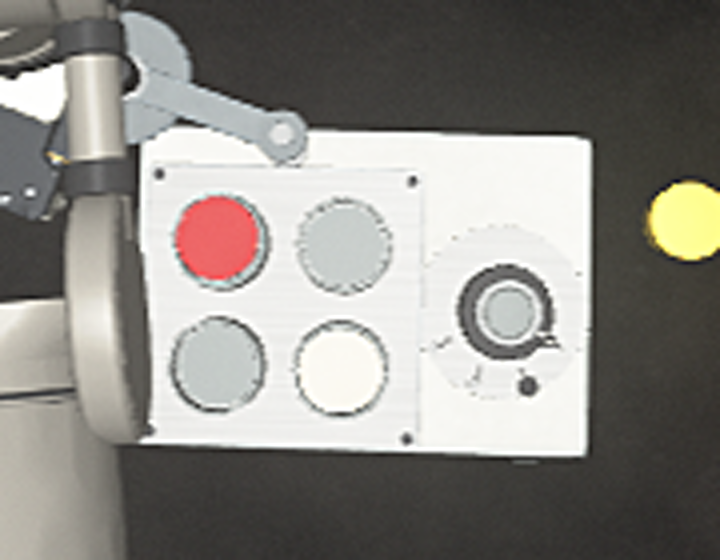

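```bash
python3 - <<'E'
from h import *
c=read_camera("top")
print(ray(c,(254.2,239.4),.128),ray(c,(285.2,271.7),.128))
print([ (b,ray(c,b[0],.128)) for b in blobs(c,(0,120,120),(10,255,255),(230,200,300,290))])
for n,u,v in(("BR",344,245),("FL",217,363)): print(n,ray(c,(200+u/4,180+v/4),.098))
E
```

```text
[0.51820784 0.08436028 0.128     ] [0.44014777 0.00606197 0.128     ]
[((array([253.84, 239.11]), [244, 229, 20, 21, 326]), array([0.51891163, 0.08527271, 0.128     ]))]
BR [0.51570475 0.00545044 0.098     ]
FL [0.43974971 0.08475784 0.098     ]
```

```bash
python3 -m crank '[[-2,-2,-1.6,0,0,-10.5,1],[-5,-4,-1.6,0,0,-21,1],[-8,-6,-1.6,0,0,-31.5,1],[-11,-8,-1.6,0,0,-42,1],[-14,-10,-1.6,0,0,-52.5,1]]';python3 - <<'E'
from h import *
go(.4368,.0065,.27,np.pi)
E
```

```text
time: 6.82
tool_pos: [0.4733, 0.0494, 0.2868]
tool_rot: [-3.139, -0.002, 2.144]
contact_force: [-0.1, -0.4, 0.4]
opening: 0.0919
row [-1.63 -5.38  1.69] [ -0.1  -0.2 -57.2]
```

```bash
python3 -m crank '[[-0.4,-1,0.4,0,0,-10.5,1],[-0.8,-2,0.8,0,0,-21,1],[-1.2,-3,1.2,0,0,-31.5,1],[-1.6,-4.5,1.6,0,0,-42,1],[-1.6,-5.4,1.7,0,0,-52.5,1]]';python3 - <<'E'
from h import *
go(.438,.0065,.122,np.pi)
E
```

```text
time: 7.45
tool_pos: [0.4367, 0.0071, 0.2696]
tool_rot: [3.141, -0.004, 3.06]
contact_force: [-0.7, 0.1, -0.3]
opening: 0.0915
row [-0.19 -0.05 14.76] [ 0.  -0.2 -4.7]
```

```bash
python3 -m crank '[[-0.2,0,5,0,0,-4.7,1],[-0.2,0,10,0,0,-4.7,1],[-0.2,0,13,0,0,-4.7,1],[-0.2,0,14.6,0,0,-4.7,1],[-0.2,0,14.6,0,0,-4.7,1]]';python3 -m crank '[[0,0,0,0,0,0,0.4],[0,0,0,0,0,0,0.4],[0,0,0,0,0,0,0.4],[0,0,0,0,0,0,0.4],[0,0,0,0,0,0,0.4]]' 25
```

```text
time: 8.07
tool_pos: [0.4382, 0.0075, 0.1235]
tool_rot: [3.141, -0.006, 3.136]
contact_force: [-0.7, 0.9, 0.1]
opening: 0.0916
time: 8.7
tool_pos: [0.4402, 0.0072, 0.1257]
tool_rot: [3.142, 0.0, 3.136]
contact_force: [0.5, -0.3, 0.4]
opening: 0.0465
```

```bash
python3 -m crank '[[0,0,0,0,0,0,0.4],[0,0,0,0,0,0,0.4]]' 25;python3 - <<'E'
from h import *
c=read_camera("scene"); save(c,"s4",(180,100,340,280),3.3)
c=read_camera("wrist"); save(c,"w4")
E
```

```text
time: 8.95
tool_pos: [0.4401, 0.0072, 0.1255]
tool_rot: [3.142, 0.0, 3.136]
contact_force: [-0.4, -0.2, -0.7]
opening: 0.0368
```

View pics/s4.png

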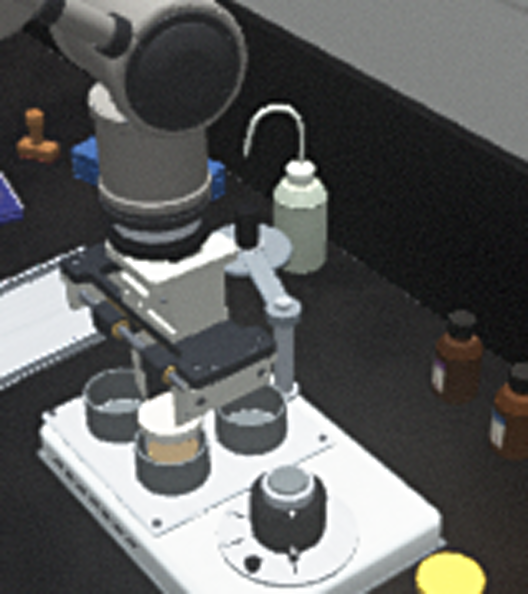

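View pics/w4.png

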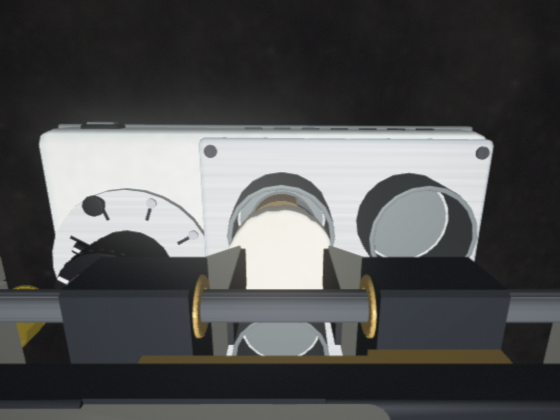

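```bash
python3 -m crank '[[0,0,0,0,0,0,1],[0,0,0,0,0,0,1],[0,0,0,0,0,0,1],[0,0,0,0,0,0,1],[0,0,0,0,0,0,1]]';python3 -m crank '[[0,0,-5,0,0,0,1],[0,0,-10,0,0,0,1],[0,0,-15,0,0,0,1],[0,0,-15,0,0,0,1]]';python3 - <<'E'
from h import *
c=read_camera("scene"); save(c,"s5",(180,170,340,280),4.5)
c=read_camera("wrist"); save(c,"w5")
E
```

```text
time: 9.68
tool_pos: [0.4401, 0.0072, 0.1255]
tool_rot: [3.142, 0.0, 3.136]
contact_force: [0.9, 1.1, -0.9]
opening: 0.0825
time: 10.18
tool_pos: [0.4419, 0.007, 0.2791]
tool_rot: [-3.14, 0.008, 3.136]
contact_force: [0.3, -0.0, -0.2]
opening: 0.0915
```

View pics/s5.png

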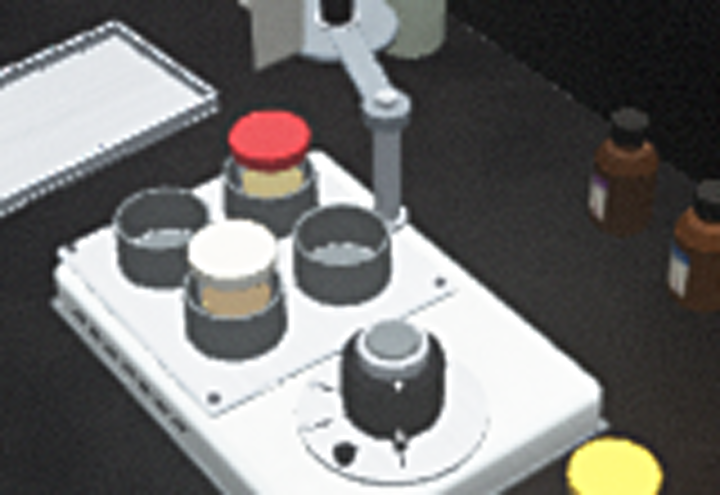

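View pics/w5.png

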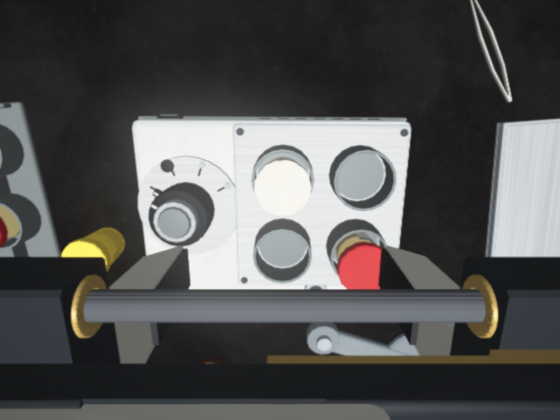

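```bash
python3 - <<'E'
from h import *
c=read_camera("wrist")
for b in blobs(c,(8,0,215),(40,70,255),(240,150,330,220),200): print(b, ray(c,b[0],.128))
print('cap', ray(c,(283,188),.128))
for n,u,v,z in(("FL",364,178,.098),("BR",283,252,.098),("barrel",174,222,.112),("pin",167,166,.064)): print(n,ray(c,(u,v),z))
s=robot.observe(); print(s['tool_pos'], proj(c,s['tool_pos']))
R=Ro.from_euler('xyz',s['tool_rot']).as_matrix(); print(proj(c,s['tool_pos']+R[:,2]*.019))
t=read_camera("scene"); print(proj(t,s['tool_pos']+R[:,2]*.019)); save(t,"s6",(180,100,340,280),3.3)
t=read_camera("top"); save(t,"t6",(200,180,380,320),4)
E
```

```text
(array([282.06, 190.06]), [253, 162, 58, 57, 2543]) [0.43757379 0.0058563  0.128     ]
cap [0.43571685 0.00669675 0.128     ]
FL [0.43305139 0.08430891 0.098     ]
BR [0.50922393 0.00616047 0.098     ]
barrel [ 0.47199279 -0.09743702  0.112     ]
pin [ 0.4260329  -0.11487871  0.064     ]
[0.43947377 0.00733904 0.27448408] [283.26331049 261.46938487]
[283.38056995 246.72432348]
[227.93945439 184.13114   ]
```

View pics/s6.png

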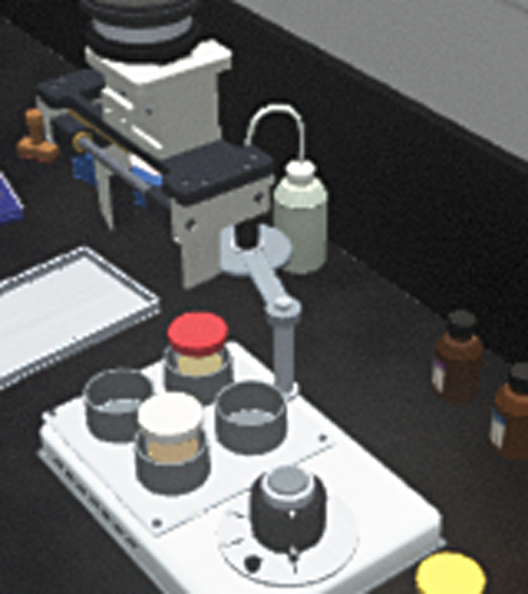

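View pics/t6.png

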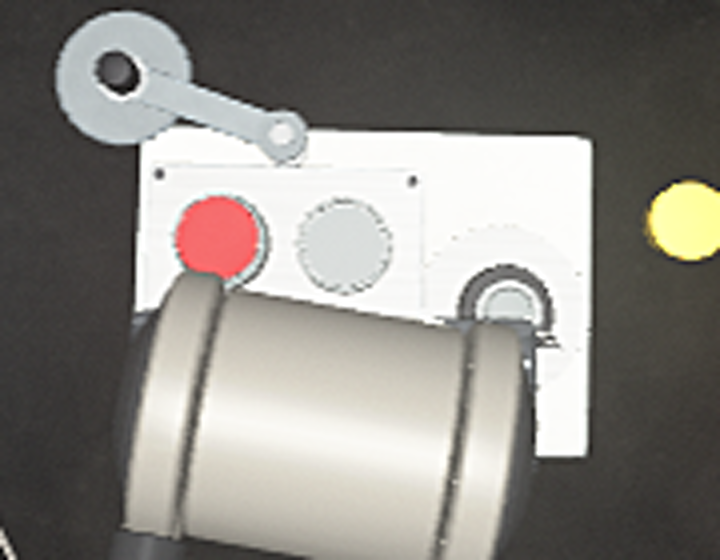

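```bash
python3 - <<'E'
from h import *
s=robot.observe();R=Ro.from_euler('xyz',s['tool_rot']).as_matrix(); print(s['tool_pos'],s['opening'],s['time'])
t=read_camera("scene")
im=cv2.cvtColor(t["frame"],cv2.COLOR_RGB2BGR); im=cv2.resize(im[100:240,170:310],None,fx=4,fy=4,interpolation=cv2.INTER_CUBIC)
for l in (0,.019):
  for y in(-.046,0,.046):
    p=proj(t,s['tool_pos']+R[:,2]*l+R[:,1]*y); cv2.circle(im,tuple(int(v) for v in ((p-[170,100])*4)),3,(0,255,0) if l else (255,0,255),-1)
cv2.imwrite("pics/s7.png",im)
E
```

```text
[0.43936534 0.00733388 0.27408606] 0.09196203592350538 10.425
```

View pics/s7.png

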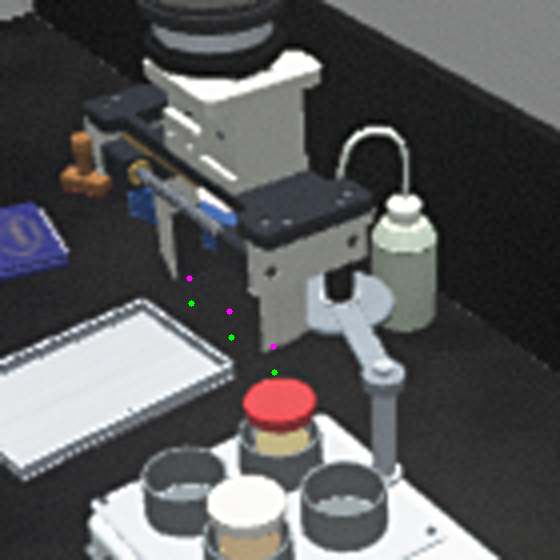

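```bash
python3 - <<'E'
from h import *
s=robot.observe();R=Ro.from_euler('xyz',s['tool_rot']).as_matrix()
t=read_camera("scene")
im=cv2.cvtColor(t["frame"],cv2.COLOR_RGB2BGR); im=cv2.resize(im[130:210,180:300],None,fx=6,fy=6,interpolation=cv2.INTER_CUBIC)
for l,col in ((-.015,(255,0,0)),(0,(255,0,255)),(.019,(0,255,0))):
  for y in(-.065,-.046,.046,.065):
   for x in(-.0095,.0095):
    p=proj(t,s['tool_pos']+R[:,2]*l+R[:,1]*y+R[:,0]*x); cv2.circle(im,tuple(int(v) for v in ((p-[180,130])*6)),2,col,-1)
cv2.imwrite("pics/s8.png",im)
E
```

```text
(no output)
```

View pics/s8.png

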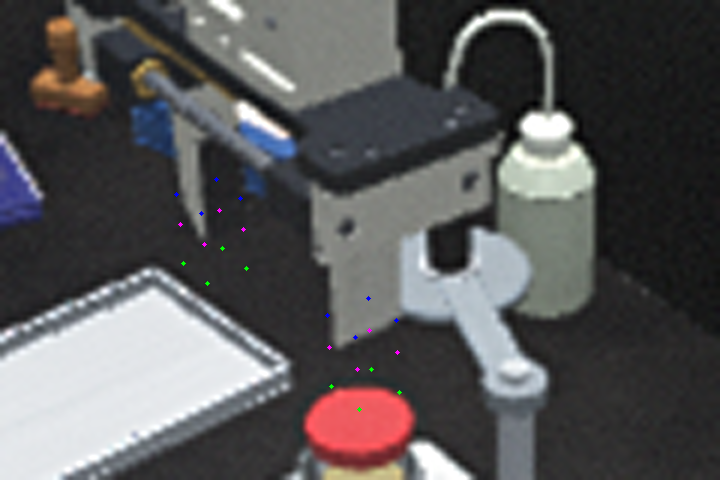

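```bash
python3 -m crank '[[0.2,0,5,0,0,0,1],[0.2,0,10,0,0,0,1],[0.2,0,14,0,0,0,1],[0.2,0,15,0,0,0,1],[0.2,0,15.5,0,0,0,1]]';python3 -m crank '[[0,0,0,0,0,0,1],[0,0,0.2,0,0,0,1],[0,0,0.2,0,0,0,1]]';python3 - <<'E'
from h import *
c=read_camera("scene"); save(c,"s9",(190,140,290,260),5)
c=read_camera("wrist"); save(c,"w9")
E
```

```text
time: 11.15
tool_pos: [0.4385, 0.0072, 0.1207]
tool_rot: [3.142, 0.0, 3.136]
contact_force: [0.3, -0.1, 0.4]
opening: 0.0918
time: 11.52
tool_pos: [0.4385, 0.0072, 0.1191]
tool_rot: [-3.141, 0.001, 3.136]
contact_force: [0.2, 0.9, 0.3]
opening: 0.0916
```

View pics/s9.png

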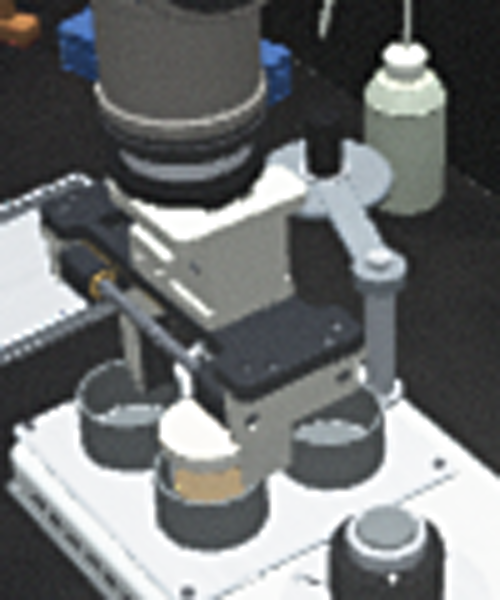

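View pics/w9.png

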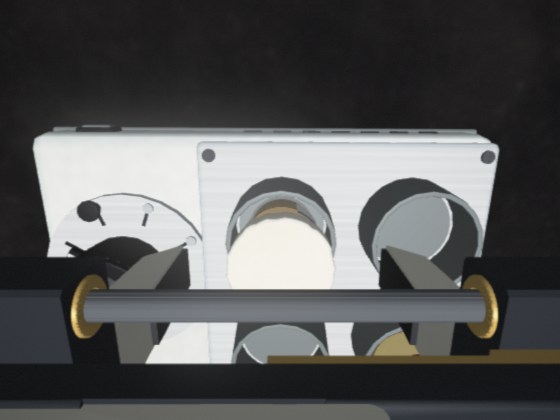

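```bash
python3 - <<'E'
from h import *
s=robot.observe(); print(s['tool_pos'])
t=read_camera("scene"); K,R,tt=t["intrinsics"],t["R"],t["t"]; o=-R.T@tt
def rayy(p,y):
    d=R.T@np.linalg.solve(K,[p[0],p[1],1.]); return o+d*(y-o[1])/d[1]
for u,v in((245,482),(293,457)):
    for y in(-.039,-.045,-.05,-.058): print((u,v),rayy((190+u/5,140+v/5),y).round(4))
c=read_camera("wrist"); R_=c["R"]; oc=-R_.T@c["t"]
print("cam",oc, s['tool_pos']-oc, R_@ (s['tool_pos'])+c["t"])
print("cap depth z.128:", (R_@np.array([.4366,.0062,.128])+c["t"]), proj(c,[.4366,.0062,.128]))
for y in (-.046,.046):
  for l in(-.015,0,.019):
    for x in(-.0095,.0095):
      Rt=Ro.from_euler('xyz',s['tool_rot']).as_matrix(); print(y,l,x,proj(c,s['tool_pos']+Rt@np.array([x,y,l])).round(0))
E
```

```text
[0.4382896  0.00721667 0.11893051]
(245, 482) [ 0.4331 -0.039   0.12  ]
(245, 482) [ 0.4293 -0.045   0.1264]
(245, 482) [ 0.4261 -0.05    0.1318]
(245, 482) [ 0.421  -0.058   0.1404]
(293, 457) [ 0.4636 -0.039   0.1205]
(293, 457) [ 0.4595 -0.045   0.127 ]
(293, 457) [ 0.456  -0.05    0.1323]
(293, 457) [ 0.4505 -0.058   0.1409]
cam [0.36447942 0.00820113 0.27924817] [ 0.07381019 -0.00098446 -0.16031766] [-0.00047469  0.02655715  0.17448541]
cap depth z.128: [-0.00150781  0.02744847  0.16530487] [280.79884394 267.98067605]
-0.046 -0.015 -0.0095 [182. 296.]
-0.046 -0.015 0.0095 [179. 258.]
-0.046 0 -0.0095 [190. 281.]
-0.046 0 0.0095 [187. 245.]
-0.046 0.019 -0.0095 [199. 264.]
-0.046 0.019 0.0095 [197. 231.]
0.046 -0.015 -0.0095 [384. 296.]
0.046 -0.015 0.0095 [387. 258.]
0.046 0 -0.0095 [376. 281.]
0.046 0 0.0095 [379. 245.]
0.046 0.019 -0.0095 [367. 264.]
0.046 0.019 0.0095 [370. 232.]
```

```bash
python3 -m crank '[[0,0,0.4,0,0,0,1],[0,0,0.4,0,0,0,1],[0,0,0.7,0,0,0,1],[0,0,0.7,0,0,0,1]]';python3 -m crank '[[0,0,0.2,0,0,0,1],[0,0,0.4,0,0,0,1],[0,0,0.4,0,0,0,1]]';
```

```text
time: 12.22
tool_pos: [0.4379, 0.0073, 0.1113]
tool_rot: [3.141, -0.001, 3.136]
contact_force: [-0.6, 0.6, 0.2]
opening: 0.0923
time: 12.6
tool_pos: [0.438, 0.0072, 0.1074]
tool_rot: [3.141, -0.0, 3.136]
contact_force: [0.2, -0.6, -0.4]
opening: 0.0919
```

```bash
python3 -m crank '[[0.1,0,0.3,0,0,0,1],[0.1,0,0.3,0,0,0,1],[0.1,0,0.3,0,0,0,0.4],[0.1,0,0.3,0,0,0,0.4],[0.1,0,0.3,0,0,0,0.4]]' 25;python3 -m crank '[[0,0,0,0,0,0,0.4],[0,0,0,0,0,0,0.4],[0,0,0,0,0,0,0.4],[0,0,0,0,0,0,0.4]]' 25;python3 - <<'E'
from h import *
c=read_camera("scene"); save(c,"s10",(190,140,290,260),5)
c=read_camera("wrist"); save(c,"w10")
E
```

```text
time: 13.22
tool_pos: [0.4372, 0.0072, 0.1046]
tool_rot: [3.142, 0.0, 3.136]
contact_force: [-0.7, 0.3, 0.1]
opening: 0.0662
time: 13.72
tool_pos: [0.4372, 0.0072, 0.1046]
tool_rot: [3.142, 0.0, 3.136]
contact_force: [-0.5, -0.3, 1.1]
opening: 0.0518
```

View pics/s10.png

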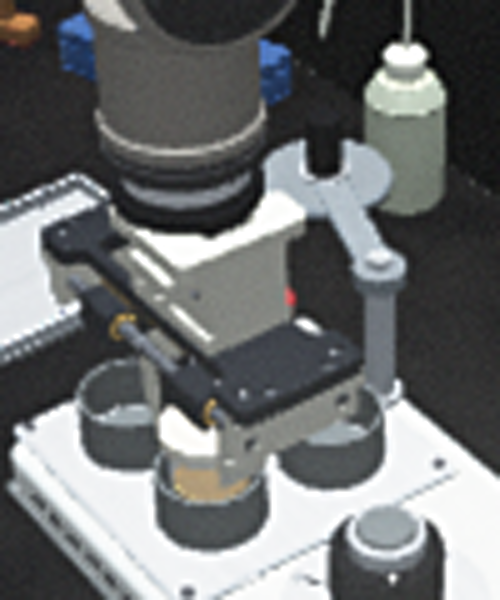

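View pics/w10.png

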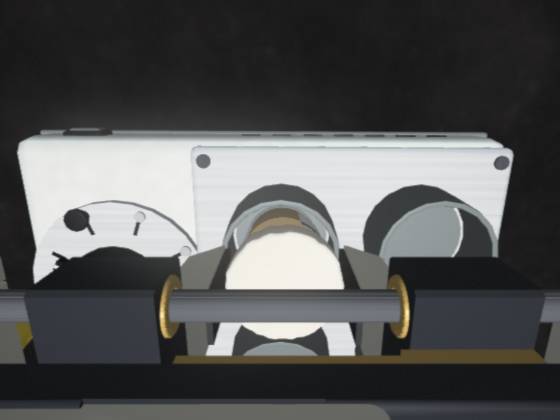

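```bash
python3 -m crank '[[0,0,-2,0,0,0,0.4],[0,0,-5,0,0,0,0.4],[0,0,-8,0,0,0,0.4],[0,0,-12,0,0,0,0.4],[0,0,-13,0,0,0,0.4]]' 25;python3 -m crank '[[0,5,0,0,0,0,0.4],[0,11,0,0,0,0,0.4],[0,17,0,0,0,0,0.4],[0,23,0,0,0,0,0.4],[0,29,0,0,0,0,0.4]]' 25;python3 - <<'E'
from h import *
go(.4387,.3318,.06,np.pi)
c=read_camera("scene"); save(c,"s11",(120,80,290,260),3.3)
E
```

```text
time: 14.45
tool_pos: [0.4381, 0.0071, 0.2366]
tool_rot: [-3.141, 0.004, 3.136]
contact_force: [-1.3, -0.5, -0.3]
opening: 0.0516
time: 15.08
tool_pos: [0.438, 0.299, 0.2333]
tool_rot: [-3.141, -0.002, 3.136]
contact_force: [1.5, -0.7, -0.4]
opening: 0.0517
row [-0.08  3.29 17.33] [-0.  -0.1 -0.3]
```

View pics/s11.png

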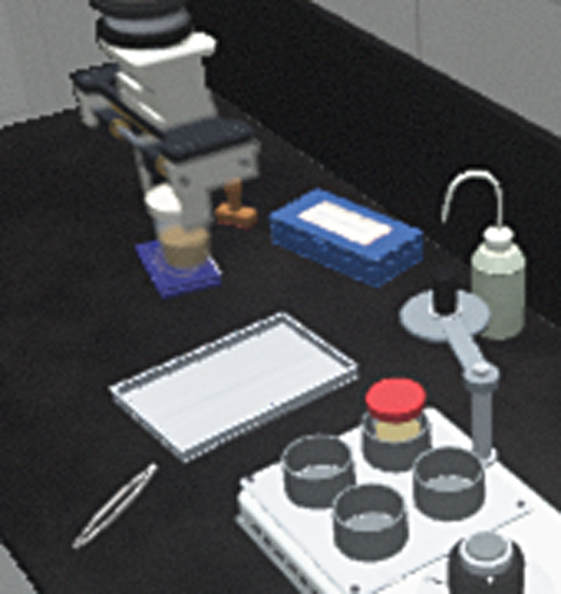

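```bash
python3 -m crank '[[0,3.3,4,0,0,0,0.4],[0,3.3,9,0,0,0,0.4],[0,3.3,14,0,0,0,0.4],[0,3.3,17,0,0,0,0.4],[0,3.3,18.3,0,0,0,0.4]]' 25;python3 -m crank '[[0,0,0,0,0,0,0.4],[0,0,0.15,0,0,0,0.4]]' 25
```

```text
time: 15.75
tool_pos: [0.4373, 0.3293, 0.0488]
tool_rot: [-3.139, -0.004, 3.136]
contact_force: [0.1, 1.0, -0.4]
opening: 0.052
time: 16.0
tool_pos: [0.4398, 0.3307, 0.0513]
tool_rot: [3.14, 0.002, 3.136]
contact_force: [0.4, 0.6, -0.9]
opening: 0.0514
```

```bash
python3 -m crank '[[0,0,0.2,0,0,0,0.4],[0,0,0.4,0,0,0,0.4],[0,0,0.5,0,0,0,0.4],[0,0,0.5,0,0,0,0.4]]' 25;python3 - <<'E'
from h import *
c=read_camera("scene"); save(c,"s12",(120,100,260,260),3.6)
E
```

```text
time: 16.5
tool_pos: [0.4389, 0.3302, 0.0451]
tool_rot: [3.142, 0.0, 3.136]
contact_force: [0.2, -0.7, -1.0]
opening: 0.0518
```

View pics/s12.png

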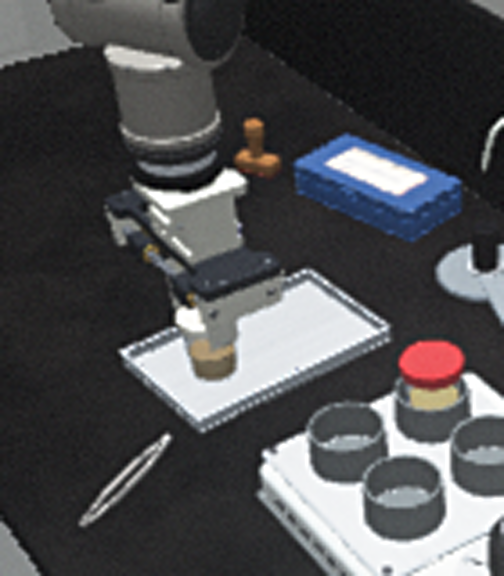

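```bash
python3 -m crank '[[0,0,0.1,0,0,0,0.4],[0,0,0.15,0,0,0,0.4],[0,0,0.15,0,0,0,0.4]]' 25; python3 -m crank '[[0,0,0,0,0,0,1],[0,0,0,0,0,0,1],[0,0,0,0,0,0,1],[0,0,0,0,0,0,1],[0,0,0,0,0,0,1]]' 25
```

```text
time: 16.92
tool_pos: [0.439, 0.3302, 0.0436]
tool_rot: [3.141, 0.0, 3.136]
contact_force: [-0.7, 0.2, -0.2]
opening: 0.0516
time: 17.55
tool_pos: [0.4389, 0.3302, 0.0436]
tool_rot: [3.142, 0.0, 3.136]
contact_force: [0.3, 0.5, -0.6]
opening: 0.0912
```

```bash
python3 -m crank '[[0,0,-3,0,0,0,1],[0,0,-9,0,0,0,1],[0,0,-15,0,0,0,1],[-3,-4,-19,0,0,0,1],[-5,-10,-19,0,0,0,1]]';  python3 - <<'E'
from h import *
c=read_camera("scene"); save(c,"s13",(120,100,300,260),3.6)
s=robot.observe(); print(s['tool_pos'])
go(.5177,.0856,.24,np.pi)
E
```

```text
time: 18.18
tool_pos: [0.49, 0.2322, 0.2372]
tool_rot: [3.139, 0.008, 3.139]
contact_force: [0.7, 0.1, -2.1]
opening: 0.0917
[0.49137394 0.22430574 0.23541581]
row [ -2.75 -13.85  -0.4 ] [-0.2  0.3 -0.5]
```

View pics/s13.png

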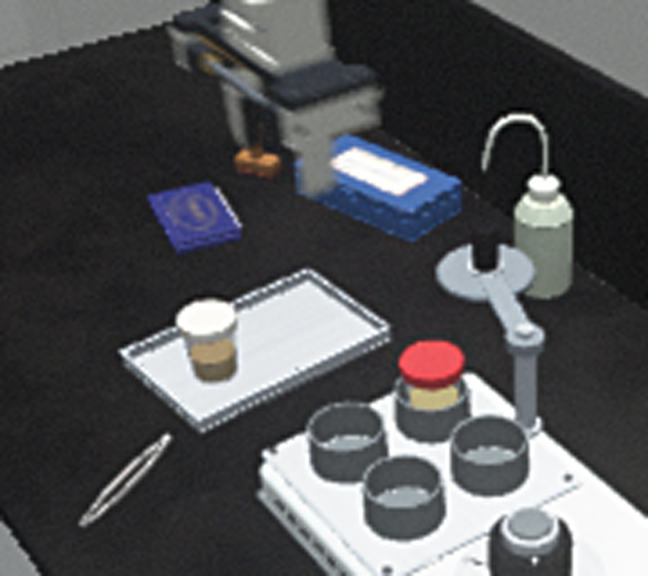

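```bash
python3 -m crank '[[-1,-5,0,0,0,0,1],[-2,-10,0,0,0,0,1],[-2.4,-13.2,0,0,0,0,1],[-2.4,-13.2,0,0,0,0,1],[-2.4,-13.2,0,0,0,0,1]]';  python3 - <<'E'
from h import *
s=robot.observe()
c=read_camera("wrist"); save(c,"w14")
c=read_camera("top");save(c,"t14",(200,180,380,320),4)
print(blobs(c,(0,120,120),(10,255,255),(230,200,300,290)))
go(.518,.0854,.1046,np.pi)
E
```

```text
time: 18.85
tool_pos: [0.5108, 0.1002, 0.2334]
tool_rot: [3.141, -0.0, 3.136]
contact_force: [0.0, -0.1, -0.3]
opening: 0.0916
[]
row [-0.73 -1.53 12.89] [ 0.  -0.  -0.2]
```

View pics/w14.png

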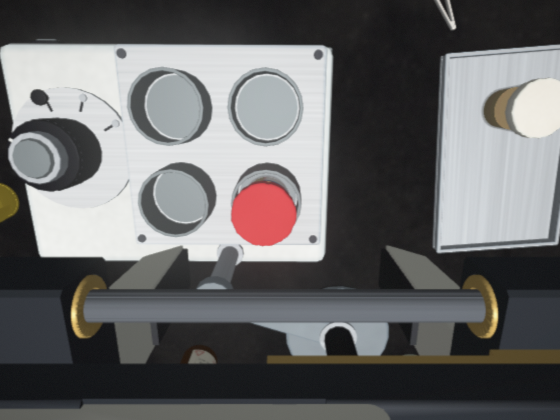

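```bash
python3 -m crank '[[-0.7,-1.5,2,0,0,0,1],[-0.7,-1.5,5,0,0,0,1],[-0.7,-1.5,7,0,0,0,1],[-0.7,-1.5,9,0,0,0,1],[-0.7,-1.5,9,0,0,0,1]]';  python3 - <<'E'
from h import *
c=read_camera("wrist"); save(c,"w15")
c=read_camera("scene");save(c,"s15",(180,100,320,240),4)
go(.518,.0854,.1046,np.pi)
E
```

```text
time: 19.58
tool_pos: [0.5168, 0.0856, 0.1423]
tool_rot: [3.141, -0.003, 3.138]
contact_force: [0.5, 0.9, 0.1]
opening: 0.0919
row [0.02 0.01 3.95] [ 0.   0.  -0.3]
```

View pics/s15.png

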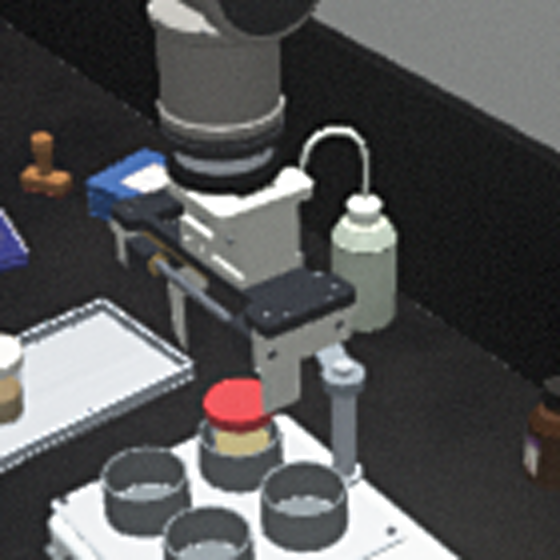

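View pics/w15.png

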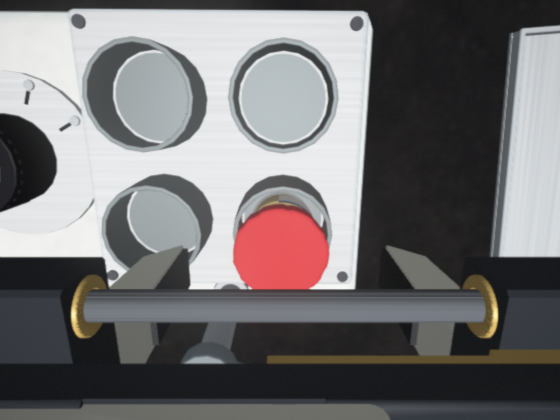

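```bash
python3 -m crank '[[0.3,0,1,0,0,0,1],[0.3,0,2,0,0,0,1],[0.3,0,2.8,0,0,0,1],[0.3,0,3.4,0,0,0,1],[0.3,0,3.6,0,0,0,1]]';python3 -m crank '[[0,0,0,0,0,0,0.4],[0,0,0,0,0,0,0.4],[0,0,0,0,0,0,0.4],[0,0,0,0,0,0,0.4],[0,0,0,0,0,0,0.4]]' 25; python3 - <<'E'
from h import *
go(.518,.0854,.1046,np.pi)
E
```

```text
time: 20.3
tool_pos: [0.5148, 0.0846, 0.107]
tool_rot: [3.142, -0.001, 3.136]
contact_force: [0.2, 0.6, 1.0]
opening: 0.0921
time: 20.92
tool_pos: [0.515, 0.0846, 0.1077]
tool_rot: [3.142, 0.0, 3.136]
contact_force: [0.2, 0.8, 1.0]
opening: 0.0519
row [-0.3   0.08  0.31] [ 0.   0.  -0.3]
```

```bash
python3 -m crank '[[0,0,-2,0,0,0,0.4],[0,0,-5,0,0,0,0.4],[0.5,0,-9,0,0,0,0.4],[1,0,-13,0,0,0,0.4],[1,0,-13.5,0,0,0,0.4]]' 30;python3 -m crank '[[0,5,0,0,0,0,0.4],[0,11,0,0,0,0,0.4],[0,16,0,0,0,0,0.4],[-1,21,0,0,0,0,0.4],[-3,25,0,0,0,0,0.4]]' 30;python3 - <<'E'
from h import *
go(.538,.338,.0475,np.pi)
c=read_camera("scene"); save(c,"s16",(120,80,290,260),3.3)
E
```

```text
time: 21.55
tool_pos: [0.506, 0.0847, 0.2453]
tool_rot: [3.141, 0.006, 3.136]
contact_force: [0.3, -0.2, -0.8]
opening: 0.0516
time: 22.18
tool_pos: [0.5356, 0.3365, 0.2412]
tool_rot: [-3.141, -0.002, 3.138]
contact_force: [1.0, 0.6, -0.6]
opening: 0.0517
row [-0.28  0.16 19.37] [-0.  -0.1 -0.2]
```

View pics/s16.png

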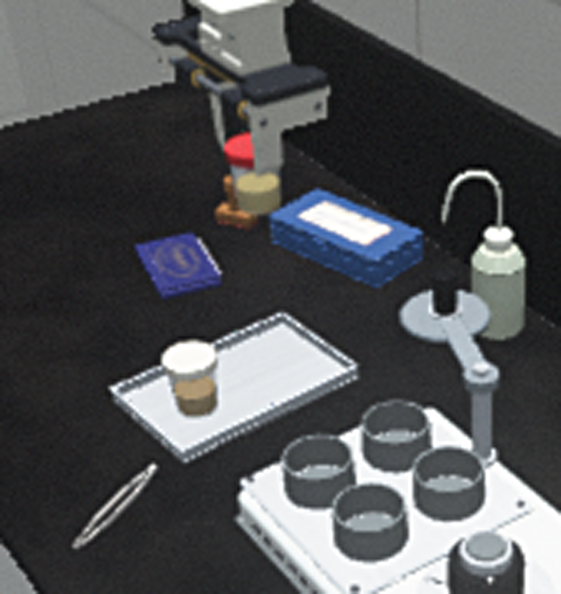

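```bash
python3 -m crank '[[-0.2,0,5,0,0,0,0.4],[-0.2,0,10,0,0,0,0.4],[-0.2,0,15,0,0,0,0.4],[-0.2,0,18,0,0,0,0.4],[-0.2,0,18.8,0,0,0,0.4]]' 30;python3 -m crank '[[0,0,0.2,0,0,0,0.4],[0,0,0.2,0,0,0,0.4],[0,0,0.2,0,0,0,0.4]]' 30;
```

```text
time: 22.85
tool_pos: [0.5364, 0.3334, 0.0511]
tool_rot: [-3.139, -0.006, 3.136]
contact_force: [0.2, 0.0, -1.7]
opening: 0.0518
time: 23.22
tool_pos: [0.539, 0.3348, 0.054]
tool_rot: [3.141, 0.002, 3.136]
contact_force: [0.8, 0.3, -1.2]
opening: 0.0517
```

Expected floor contact is at about 0.047.

```bash
python3 -m crank '[[0,0,0.2,0,0,0,0.4],[0,0,0.4,0,0,0,0.4],[0,0,0.6,0,0,0,0.4],[0,0,0.7,0,0,0,0.4],[0,0,0.7,0,0,0,0.4]]' 30; python3 -m crank '[[0,0,0,0,0,0,1],[0,0,0,0,0,0,1],[0,0,0,0,0,0,1],[0,0,0,0,0,0,1],[0,0,0,0,0,0,1]]' 25;python3 -m crank '[[0,0,-3,0,0,0,1],[0,0,-8,0,0,0,1],[0,0,-14,0,0,0,1],[0,0,-20,0,0,0,1],[3,-3,-22,0,0,0,1]]';python3 - <<'E'
from h import *
c=read_camera("scene"); save(c,"s17",(120,80,290,260),3.3)
c=read_camera("top"); save(c,"t17")
go(.45,.05,.28,np.pi)
E
```

```text
time: 23.85
tool_pos: [0.5387, 0.3345, 0.0466]
tool_rot: [3.141, 0.001, 3.136]
contact_force: [-2.0, -1.5, 5.7]
opening: 0.052
time: 24.48
tool_pos: [0.5383, 0.3345, 0.0454]
tool_rot: [3.142, -0.0, 3.136]
contact_force: [0.3, -0.6, 0.2]
opening: 0.0911
time: 25.1
tool_pos: [0.5104, 0.3059, 0.2697]
tool_rot: [3.138, 0.008, 3.137]
contact_force: [0.7, -0.5, -0.7]
opening: 0.0917
row [  5.57 -25.38  -1.13] [ 0.1  0.3 -0.3]
```

View pics/s17.png

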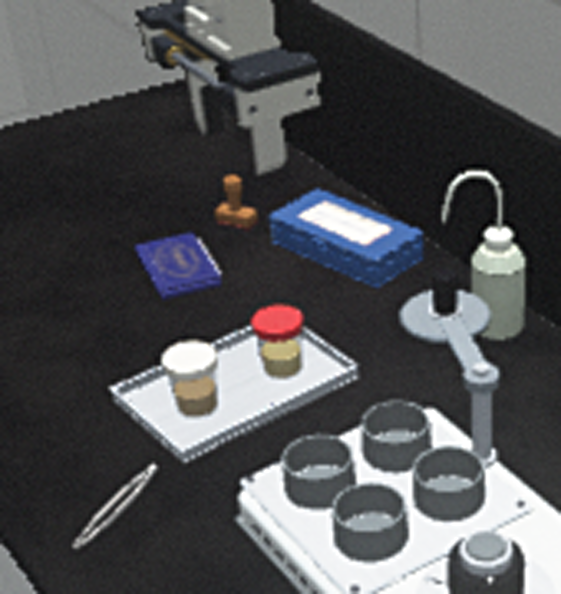

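View pics/t17.png

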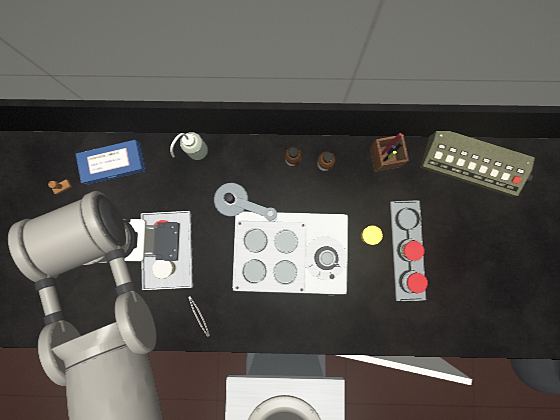

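```bash
python3 - <<'E'
from h import *
c=read_camera("top")
print([ (b,ray(c,b[0],.072).round(4)) for b in blobs(c,(0,120,120),(10,255,255),(390,190,440,310))])
sc=read_camera("scene")
for b in blobs(sc,(0,120,120),(10,255,255),(290,280,370,360)): print(b,ray(sc,b[0],.072).round(4))
save(c,"t18",(225,200,315,310),7)
E
```

```text
[((array([413.74, 250.37]), [404, 241, 21, 20, 319]), array([ 0.4983, -0.3264,  0.072 ])), ((array([417.08, 282.57]), [407, 273, 21, 20, 327]), array([ 0.4159, -0.3337,  0.072 ]))]
(array([335.91, 308.23]), [325, 299, 23, 20, 345]) [ 0.4967 -0.3316  0.072 ]
(array([311.83, 329.52]), [300, 319, 24, 22, 394]) [ 0.4146 -0.3387  0.072 ]
```

View pics/t18.png

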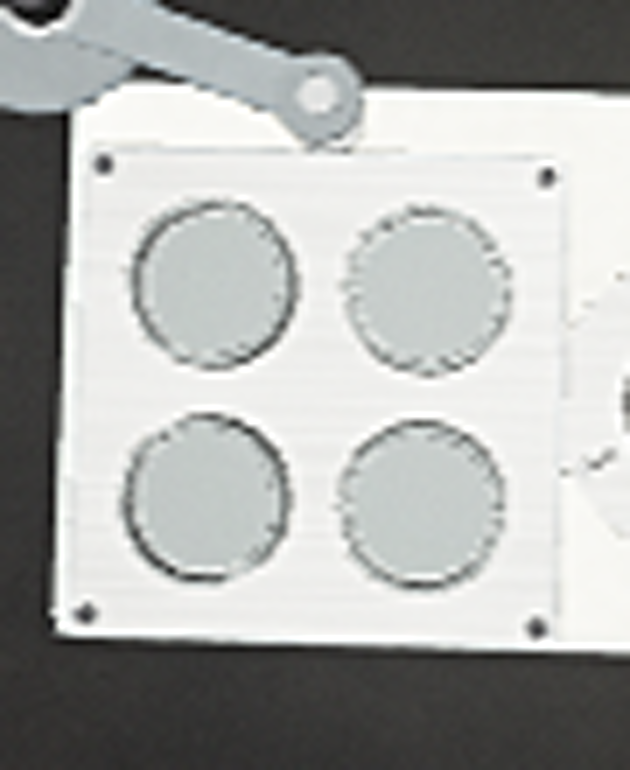

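```bash
python3 -m crank '[[2,-5,-1,0,0,0,1],[4,-10,-1,0,0,0,1],[5.5,-16,-1,0,0,0,1],[5.5,-22,-1,0,0,0,1],[5.5,-28,-1,0,0,0,1]]';python3 -m crank '[[0,-6,0,0,0,0,1],[0,-12,0,0,0,0,1],[-1,-18,0,0,0,0,1],[-2,-24,0,0,0,0,1],[-2,-29,0,0,0,0,1]]';python3 - <<'E'
from h import *
go(.498,-.326,.2,np.pi)
E
```

```text
time: 25.92
tool_pos: [0.4517, 0.0235, 0.2745]
tool_rot: [3.141, -0.001, 3.137]
contact_force: [1.2, -0.6, -0.7]
opening: 0.0916
time: 26.55
tool_pos: [0.4706, -0.2676, 0.2736]
tool_rot: [3.14, -0.002, 3.135]
contact_force: [0.8, 0.3, 0.7]
opening: 0.092
row [-2.79 -5.83  7.35] [ 0.1 -0.1 -0.4]
```

```bash
python3 -m crank '[[-1.5,-3,2,0,0,0,1],[-2.8,-5.9,5,0,0,0,1],[-2.8,-5.9,10,0,0,0,1],[-2.8,-5.9,13,0,0,0,1],[-2.8,-5.9,13,0,0,0,1]]';python3 - <<'E'
from h import *
c=read_camera("wrist"); save(c,"w19")
for b in blobs(c,(0,120,120),(10,255,255),None,300): print(b,ray(c,b[0],.072).round(4))
go(.4975,-.327,.052,np.pi)
E
```

```text
time: 27.18
tool_pos: [0.4966, -0.3232, 0.1415]
tool_rot: [3.136, -0.006, 3.136]
contact_force: [-0.1, -0.1, -0.4]
opening: 0.0918
(array([260.22,  94.66]), [219, 52, 83, 87, 5571]) [ 0.4158 -0.3367  0.072 ]
(array([273.35, 221.05]), [237, 184, 74, 75, 4281]) [ 0.4973 -0.3297  0.072 ]
row [-0.01 -0.32  9.19] [ 0.1 -0.1 -0.3]
```

View pics/w19.png

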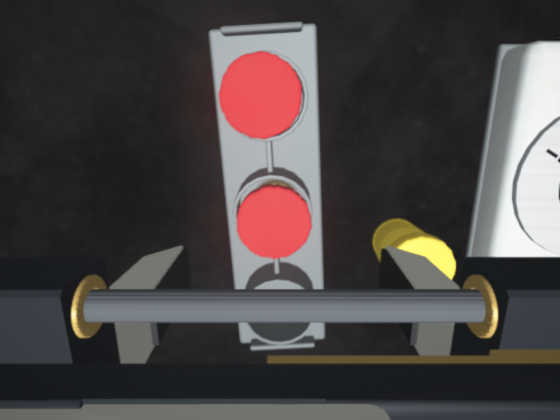

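```bash
python3 -m crank '[[0,-0.4,3,0,0,0,1],[0,-0.4,6,0,0,0,1],[0,-0.4,8,0,0,0,1],[0,-0.4,9.0,0,0,0,1],[0,-0.4,9.2,0,0,0,1]]';python3 - <<'E'
from h import *
go(.4975,-.328,.0486,np.pi)
E
```

```text
time: 27.85
tool_pos: [0.4983, -0.3286, 0.0541]
tool_rot: [-3.141, 0.001, 3.136]
contact_force: [0.5, 0.1, 0.6]
opening: 0.0914
row [0.08 0.06 0.55] [-0.   0.1 -0.3]
```

```bash
python3 -m crank '[[0,0,0.3,0,0,0,1],[0,0,0.5,0,0,0,1],[0,0,0.5,0,0,0,0.4],[0,0,0.5,0,0,0,0.4],[0,0,0.5,0,0,0,0.4]]' 30;python3 -m crank '[[0,0,0,0,0,0,0.4],[0,0,0,0,0,0,0.4],[0,0,0,0,0,0,0.4],[0,0,0,0,0,0,0.4]]' 30;python3 -m crank '[[0,0,-2,0,0,0,0.4],[0,0,-5,0,0,0,0.4],[0,0,-9,0,0,0,0.4],[0,0,-14,0,0,0,0.4],[0,0,-19,0,0,0,0.4]]' 30; python3 - <<'E'
from h import *
c=read_camera("scene"); save(c,"s20",(250,130,420,370),2.5)
go(.4373,.0862,.24,np.pi)
E
```

```text
time: 28.48
tool_pos: [0.4977, -0.3284, 0.0486]
tool_rot: [-3.142, 0.0, 3.136]
contact_force: [-1.0, -0.7, 0.0]
opening: 0.0666
time: 28.98
tool_pos: [0.4977, -0.3284, 0.0486]
tool_rot: [-3.142, 0.0, 3.136]
contact_force: [0.1, 0.2, 0.9]
opening: 0.0516
time: 29.6
tool_pos: [0.4973, -0.328, 0.2397]
tool_rot: [3.141, -0.001, 3.136]
contact_force: [0.7, -0.1, -1.5]
opening: 0.0516
row [ 6.44 41.57  0.39] [-0.4  0.5 -0.3]
```

View pics/s20.png

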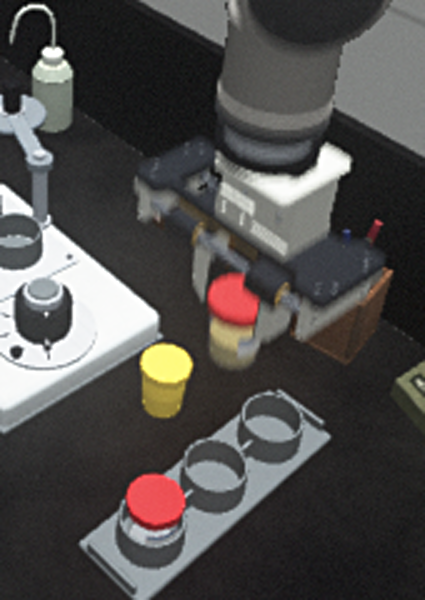

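```bash
python3 -m crank '[[1,6,0,0,0,0,0.4],[2,12,0,0,0,0,0.4],[3,18,0,0,0,0,0.4],[4,24,0,0,0,0,0.4],[5,30,0,0,0,0,0.4]]' 30;python3 -m crank '[[1,5,0,0,0,0,0.4],[1.2,9,0,0,0,0,0.4],[1.2,11.3,0,0,0,0,0.4],[1.2,11.3,0,0,0,0,0.4]]' 30; python3 - <<'E'
from h import *
go(.4385,.086,.24,np.pi)
E
```

```text
time: 30.28
tool_pos: [0.4485, -0.0262, 0.2383]
tool_rot: [3.141, 0.0, 3.136]
contact_force: [2.2, -0.3, -1.2]
opening: 0.0516
time: 30.78
tool_pos: [0.4375, 0.0862, 0.2383]
tool_rot: [3.141, -0.0, 3.139]
contact_force: [-0.1, -1.0, -1.2]
opening: 0.0515
row [-0.1  -0.02 -0.17] [ 0.  -0.  -0.2]
```

```bash
python3 -m crank '[[-0.1,0,3,0,0,0,0.4],[-0.1,0,6,0,0,0,0.4],[-0.1,0,8,0,0,0,0.4],[-0.1,0,8.5,0,0,0,0.4],[-0.1,0,8.5,0,0,0,0.4]]' 30; python3 - <<'E'
from h import *
go(.4385,.086,.1046,np.pi)
c=read_camera("scene"); save(c,"s21",(180,150,280,270),5)
c=read_camera("wrist"); save(c,"w21")
E
```

```text
time: 31.4
tool_pos: [0.4392, 0.0845, 0.1537]
tool_rot: [-3.142, 0.0, 3.135]
contact_force: [0.6, 0.5, -1.0]
opening: 0.0516
row [0.07 0.15 4.91] [-0.   0.  -0.4]
```

View pics/s21.png

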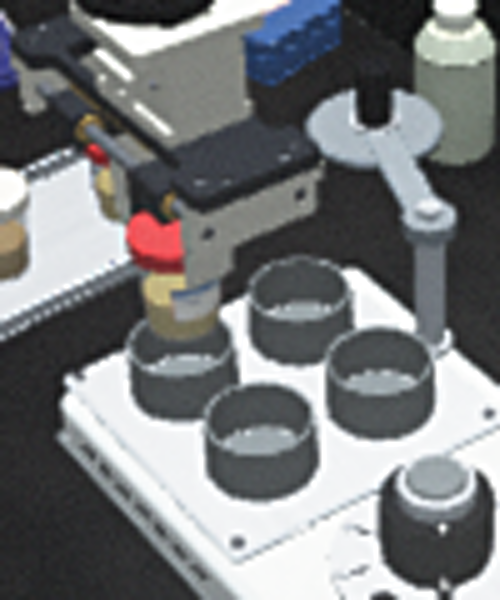

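View pics/w21.png

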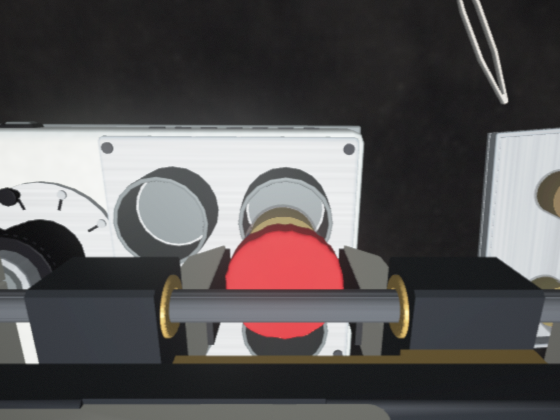

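```bash
python3 -m crank '[[0,0.1,1,0,0,0,0.4],[0,0.1,2,0,0,0,0.4],[0,0.1,3,0,0,0,0.4],[0,0.1,4,0,0,0,0.4],[0,0.1,4.5,0,0,0,0.4]]' 30;python3 -m crank '[[0,0,0.1,0,0,0,0.4],[0,0,0.3,0,0,0,0.4],[0,0,0.3,0,0,0,0.4]]' 30
```

```text
time: 32.12
tool_pos: [0.4386, 0.086, 0.1077]
tool_rot: [3.142, -0.001, 3.136]
contact_force: [-0.2, -0.1, -1.5]
opening: 0.0516
time: 32.5
tool_pos: [0.4391, 0.086, 0.1056]
tool_rot: [3.142, 0.0, 3.136]
contact_force: [0.0, 0.6, -0.6]
opening: 0.0515
```

```bash
python3 -m crank '[[0,0,0,0,0,0,0.8],[0,0,0,0,0,0,0.8],[0,0,0,0,0,0,0.8],[0,0,0,0,0,0,0.8]]' 30;python3 -m crank '[[0,0,-3,0,0,0,0.8],[0,0,-8,0,0,0,0.8],[0,0,-13,0,0,0,1],[0,0,-17,0,0,0,1],[0,-5,-17,0,0,0,1]]';python3 -m crank '[[0,-5,0,0,0,0,1],[0,-11,0,0,0,0,1],[0,-17,0,0,0,0,1],[0,-23,0,0,0,0,1],[0,-29,0,0,0,0,1]]'; python3 - <<'E'
from h import *
c=read_camera("scene"); save(c,"s22",(180,150,400,370),2.7)
c=read_camera("top");  save(c,"t22",(225,200,435,310),3.8)
for b in blobs(c,(0,120,120),(10,255,255),(230,190,440,310)): print(b,ray(c,b[0],.072).round(4),ray(c,b[0],.128).round(4))
go(.4155,-.336,.14,np.pi)
E
```

```text
time: 33.0
tool_pos: [0.439, 0.086, 0.1056]
tool_rot: [3.141, 0.0, 3.136]
contact_force: [-0.4, -0.5, 0.5]
opening: 0.0733
time: 33.62
tool_pos: [0.4403, 0.0373, 0.2788]
tool_rot: [3.141, 0.007, 3.141]
contact_force: [0.7, 0.5, -1.6]
opening: 0.0914
time: 34.25
tool_pos: [0.4367, -0.2559, 0.2756]
tool_rot: [3.142, 0.0, 3.136]
contact_force: [0.9, 0.4, 0.2]
opening: 0.0918
(array([252.56, 271.07]), [243, 261, 20, 21, 331]) [0.4377 0.0912 0.072 ] [0.4403 0.0865 0.128 ]
(array([411.65, 282.09]), [407, 274, 9, 17, 124]) [ 0.4169 -0.3198  0.072 ] [ 0.4205 -0.3036  0.128 ]
row [ 1.99 -7.7  13.48] [-0.1 -0.  -0.6]
```

View pics/s22.png

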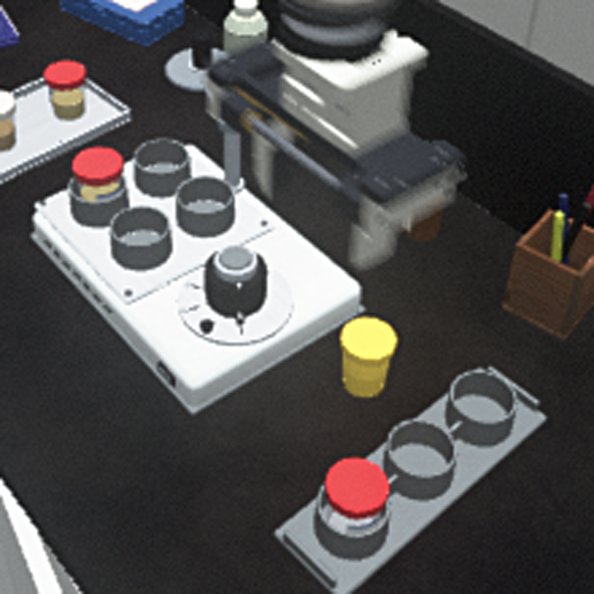

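```bash
python3 -m crank '[[1,-4,2,0,0,0,1],[2,-7.8,6,0,0,0,1],[2,-7.8,10,0,0,0,1],[2,-7.8,13.4,0,0,0,1],[2,-7.8,13.4,0,0,0,1]]'; python3 - <<'E'
from h import *
c=read_camera("wrist"); save(c,"w23")
for b in blobs(c,(0,120,120),(10,255,255),None,300): print(b,ray(c,b[0],.072).round(4))
go(.4155,-.336,.0486,np.pi)
E
```

```text
time: 34.98
tool_pos: [0.4155, -0.33, 0.1394]
tool_rot: [3.137, -0.004, 3.136]
contact_force: [-0.5, -0.2, 0.5]
opening: 0.0916
(array([272.97, 219.11]), [236, 183, 75, 74, 4292]) [ 0.4143 -0.3367  0.072 ]
row [ 0.09 -0.51  9.27] [ 0.1 -0.1 -0.3]
```

View pics/w23.png

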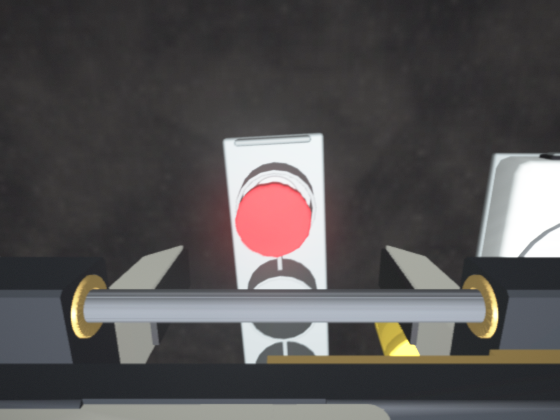

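```bash
python3 -m crank '[[0.1,-0.5,3,0,0,0,1],[0.1,-0.5,6,0,0,0,1],[0.1,-0.5,8,0,0,0,1],[0.1,-0.5,9.0,0,0,0,1],[0.1,-0.5,9.2,0,0,0,1]]';python3 -m crank '[[0,0,0.3,0,0,0,1],[0,0,0.5,0,0,0,1],[0,0,0.5,0,0,0,1]]';
```

```text
time: 35.65
tool_pos: [0.4162, -0.3371, 0.0504]
tool_rot: [-3.141, 0.001, 3.136]
contact_force: [-0.1, 0.5, 0.9]
opening: 0.0919
time: 36.02
tool_pos: [0.4157, -0.3369, 0.0447]
tool_rot: [-3.141, 0.0, 3.136]
contact_force: [1.8, 0.1, 0.7]
opening: 0.0921
```

```bash
python3 -m crank '[[0,0.1,-0.4,0,0,0,1],[0,0.1,-0.4,0,0,0,0.4],[0,0.1,-0.4,0,0,0,0.4],[0,0.1,-0.4,0,0,0,0.4],[0,0.1,-0.4,0,0,0,0.4]]' 30;python3 -m crank '[[0,0,0,0,0,0,0.4],[0,0,0,0,0,0,0.4],[0,0,0,0,0,0,0.4]]' 30;python3 -m crank '[[0,0,-2,0,0,0,0.4],[0,0,-5,0,0,0,0.4],[0,0,-9,0,0,0,0.4],[0,0,-14,0,0,0,0.4],[0,0,-19,0,0,0,0.4]]' 30; python3 - <<'E'
from h import *
go(.4375,.0062,.24,np.pi/2)
c=read_camera("scene"); save(c,"s24",(250,130,420,370),2.5)
E
```

```text
time: 36.65
tool_pos: [0.4156, -0.3358, 0.0484]
tool_rot: [3.141, -0.0, 3.136]
contact_force: [0.5, 0.0, -0.9]
opening: 0.0567
time: 37.02
tool_pos: [0.4156, -0.3358, 0.0484]
tool_rot: [3.141, -0.0, 3.136]
contact_force: [-0.2, -0.8, -0.0]
opening: 0.0514
time: 37.65
tool_pos: [0.4153, -0.3356, 0.2399]
tool_rot: [3.141, -0.0, 3.136]
contact_force: [1.0, -0.8, -0.9]
opening: 0.0518
row [-2.02 34.19  0.  ] [ 0.  -0.  89.7]
```

View pics/s24.png

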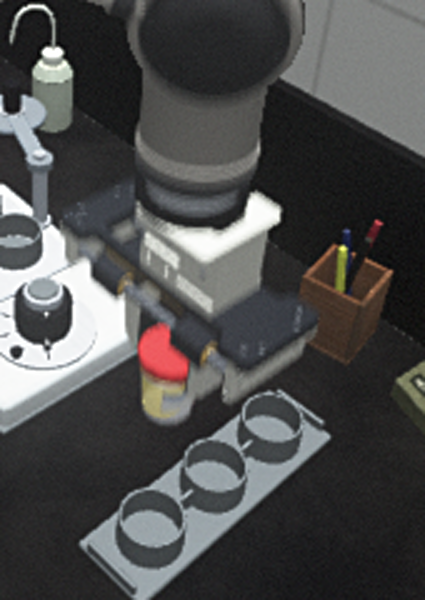

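```bash
python3 -m crank '[[-0.4,4,0,0,0,10,0.4],[-0.8,8,0,0,0,20,0.4],[-1.2,12,0,0,0,30,0.4],[-1.6,16,0,0,0,40,0.4],[-2,20,0,0,0,50,0.4]]' 30; python3 - <<'E'
from h import *
go(.4375,.0062,.24,np.pi/2)
E
```

```text
time: 38.33
tool_pos: [0.4366, -0.1346, 0.2383]
tool_rot: [3.141, -0.0, 2.257]
contact_force: [0.4, 0.4, -0.8]
opening: 0.0515
row [10.83  9.   -0.17] [ 0.  -0.  39.3]
```

```bash
python3 -m crank '[[2.7,2.2,0,0,0,10,0.4],[5.4,4.5,0,0,0,20,0.4],[8,6.7,0,0,0,30,0.4],[10.8,9,0,0,0,39.3,0.4],[10.8,9,0,0,0,39.3,0.4]]' 30; python3 - <<'E'
from h import *
go(.4378,.0065,.155,np.pi/2)
E
```

```text
time: 38.95
tool_pos: [0.4366, 0.0064, 0.2384]
tool_rot: [-3.141, -0.0, 1.58]
contact_force: [0.6, -0.2, -0.7]
opening: 0.0515
row [0.   0.12 8.34] [-0.  -0.   0.5]
```

```bash
python3 -m crank '[[0,0.1,3,0,0,0.5,0.4],[0,0.1,6,0,0,0.5,0.4],[0,0.1,8,0,0,0.5,0.4],[0,0.1,8.5,0,0,0.5,0.4],[0,0.1,8.5,0,0,0.5,0.4]]' 30; python3 - <<'E'
from h import *
go(.4378,.0062,.1046,np.pi/2)
c=read_camera("scene"); save(c,"s25",(180,150,280,270),5)
c=read_camera("wrist"); save(c,"w25")
E
```

```text
time: 39.58
tool_pos: [0.4382, 0.0041, 0.1537]
tool_rot: [3.141, 0.0, 1.569]
contact_force: [-0.6, -0.5, -0.0]
opening: 0.0516
row [ 0.21 -0.04  4.91] [ 0.   0.  -0.1]
```

View pics/s25.png

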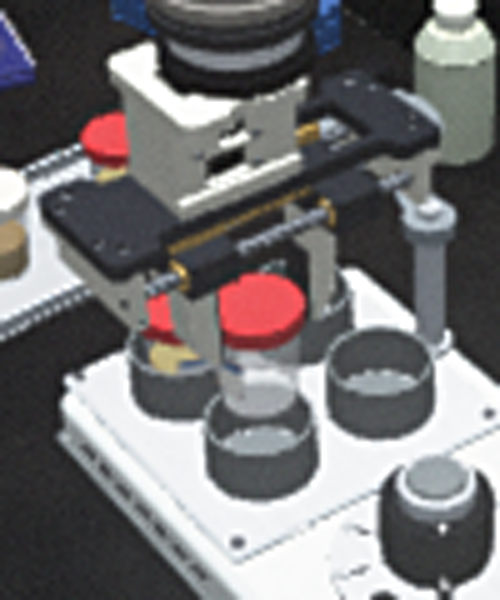

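View pics/w25.png

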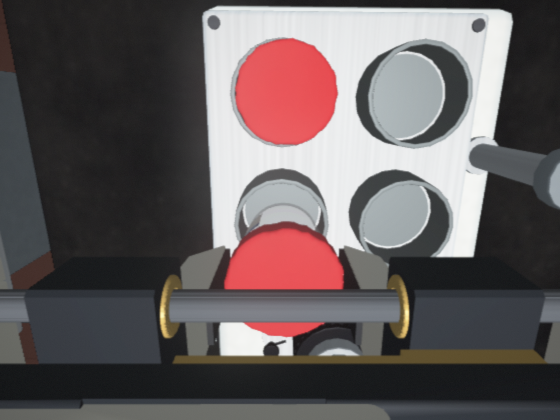

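```bash
python3 -m crank '[[0.2,0,1,0,0,0,0.4],[0.2,0,2,0,0,0,0.4],[0.2,0,3,0,0,0,0.4],[0.2,0,4,0,0,0,0.4],[0.2,0,4.5,0,0,0,0.4]]' 30;python3 -m crank '[[0,0,0.1,0,0,0,0.4],[0,0,0.3,0,0,0,0.4],[0,0,0.3,0,0,0,0.4]]' 30
```

```text
time: 40.3
tool_pos: [0.4377, 0.0067, 0.1076]
tool_rot: [-3.14, -0.0, 1.569]
contact_force: [0.7, 0.1, -0.8]
opening: 0.0515
time: 40.67
tool_pos: [0.4381, 0.0066, 0.1056]
tool_rot: [3.141, -0.0, 1.569]
contact_force: [-0.7, -0.4, -0.5]
opening: 0.0512
```

```bash
python3 -m crank '[[0,0,0,0,0,0,0.8],[0,0,0,0,0,0,0.8],[0,0,0,0,0,0,0.8],[0,0,0,0,0,0,0.8]]' 30;python3 -m crank '[[0,0,-3,0,0,0,0.8],[0,0,-8,0,0,0,0.8],[0,0,-13,0,0,0,0.8],[0,0,-17,0,0,0,0.8]]'; python3 - <<'E'
from h import *
go(.54,.16,.28,1.23)
E
```

```text
time: 41.18
tool_pos: [0.4381, 0.0066, 0.1056]
tool_rot: [3.141, -0.0, 1.569]
contact_force: [-0.0, -0.2, 0.7]
opening: 0.0732
time: 41.68
tool_pos: [0.4381, 0.0066, 0.2777]
tool_rot: [3.14, 0.0, 1.569]
contact_force: [0.9, -0.6, -0.1]
opening: 0.0737
row [15.36 10.16 -0.22] [ 0.1 -0.  19.4]
```

```bash
python3 -m crank '[[5,3,0,0,0,5,0.7],[10,6,0,0,0,10,0.7],[13.7,11,0,0,0,15,0.7],[13.7,16,0,0,0,19.5,0.7],[13.7,17.7,0,0,0,19.5,0.7]]'; python3 - <<'E'
from h import *
go(.617,.144,.172,1.225)
c=read_camera("scene"); save(c,"s26",(180,110,340,270),3.7)
c=read_camera("wrist"); save(c,"w26")
c=read_camera("top");  save(c,"t26",(125,180,315,310),4)
E
```

```text
time: 42.3
tool_pos: [0.6171, 0.1437, 0.274]
tool_rot: [-3.141, 0.001, 1.228]
contact_force: [0.0, -0.7, -0.6]
opening: 0.0641
row [ 3.00e-02 -1.00e-02  1.02e+01] [-0.1  0.   0.2]
```

View pics/s26.png

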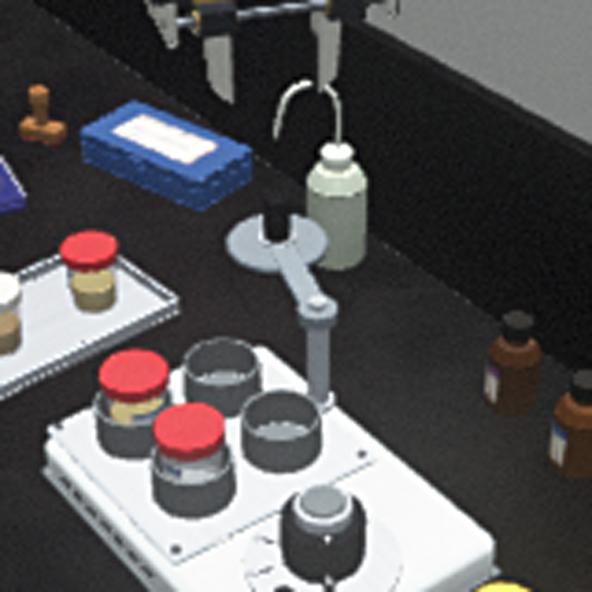

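View pics/w26.png

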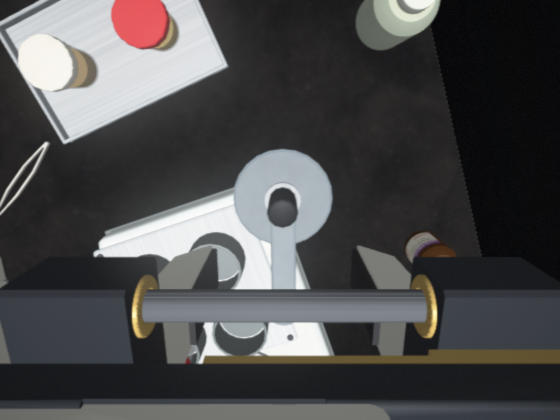

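View pics/t26.png

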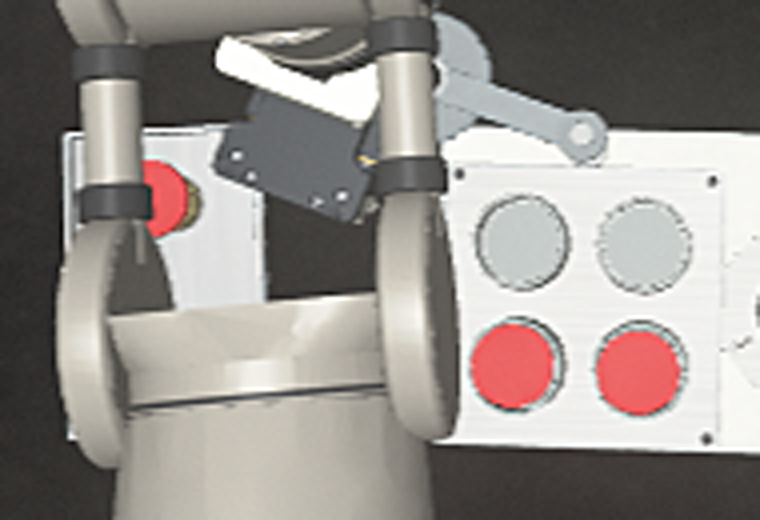

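```bash
python3 -m crank '[[0,0,4,0,0,0,0.7],[0,0,8,0,0,0,0.7],[0,0,10,0,0,0,0.7],[0,0,10.4,0,0,0,0.7],[0,0,10.4,0,0,0,0.7]]'; python3 -m crank '[[0,0,0,0,0,0,0.1],[0,0,0,0,0,0,0.1],[0,0,0,0,0,0,0.1],[0,0,0,0,0,0,0.1],[0,0,0,0,0,0,0.1]]' 20;python3 -m crank '[[0,0,0,0,0,0,0.1],[0,0,0,0,0,0,0.1]]' 20
```

```text
time: 43.08
tool_pos: [0.6152, 0.1433, 0.1727]
tool_rot: [3.14, -0.001, 1.228]
contact_force: [-0.4, -0.3, 1.0]
opening: 0.0641
time: 43.7
tool_pos: [0.6155, 0.1433, 0.1716]
tool_rot: [3.141, -0.0, 1.228]
contact_force: [0.6, 1.1, 0.2]
opening: 0.0222
time: 43.95
tool_pos: [0.6155, 0.1433, 0.1716]
tool_rot: [3.141, -0.0, 1.228]
contact_force: [0.8, 0.6, 0.7]
opening: 0.022
```

```bash
python3 -m crank '[[-0.1,-1.5,0,0,0,-8.5,0.1],[-0.45,-3.0,0,0,0,-17,0.1],[-1.0,-4.5,0,0,0,-25.5,0.1],[-1.8,-5.85,0,0,0,-34,0.1],[-2.75,-7.1,0,0,0,-42.5,0.1]]' 20;  python3 - <<'E'
from h import *
s=robot.observe(); d=s['tool_pos'][:2]-[.5818,.0444]; print(np.hypot(*d), np.degrees(np.pi-.012-np.arctan2(d[1],d[0])),180-np.degrees(s['tool_rot'][2]),s['opening'])
E
```

```text
time: 44.58
tool_pos: [0.5397, 0.1399, 0.1716]
tool_rot: [3.14, 0.003, 1.975]
contact_force: [5.4, -6.9, -3.0]
opening: 0.0217
0.10436568379073469 65.53412412025486 66.84285578417153 0.021705976224139348
```

```bash
python3 -m crank '[[-0.1,-1.5,0,0,0,-8.5,0.1],[-0.45,-3.0,0,0,0,-17,0.1],[-1.0,-4.5,0,0,0,-25.5,0.1],[-1.8,-5.85,0,0,0,-34,0.1],[-2.75,-7.1,0,0,0,-42.5,0.1]]' 20;  python3 - <<'E'
from h import *
s=robot.observe(); d=s['tool_pos'][:2]-[.5818,.0444]; print(np.hypot(*d), np.degrees(np.pi-.012-np.arctan2(d[1],d[0])),180-np.degrees(s['tool_rot'][2]),s['opening'])
go(.4768,.0457,.1716,np.pi-.012)
E
```

```text
time: 45.2
tool_pos: [0.4863, 0.0872, 0.1717]
tool_rot: [3.14, 0.005, 2.716]
contact_force: [10.7, -2.8, -8.8]
opening: 0.0218
0.1046330291094262 23.48085840641382 24.374735585847105 0.02178413897853964
row [-0.85 -4.18  0.01] [  0.    0.3 -23.7]
```

```bash
python3 -m crank '[[-0.1,-1.5,0,0,0,-8.5,0.1],[-0.45,-3.0,0,0,0,-17,0.1],[-0.85,-4.1,0,0,0,-23.7,0.1],[-0.9,-4.3,0,0,0,-24,0.1],[-0.9,-4.3,0,0,0,-24,0.1]]' 20;  python3 - <<'E'
from h import *
s=robot.observe(); d=s['tool_pos'][:2]-[.5818,.0444]; print(np.hypot(*d), np.degrees(np.pi-.012-np.arctan2(d[1],d[0])),180-np.degrees(s['tool_rot'][2]),s['opening'])
E
```

```text
time: 45.82
tool_pos: [0.4767, 0.0449, 0.1716]
tool_rot: [-3.141, 0.005, 3.13]
contact_force: [6.0, -0.8, -5.6]
opening: 0.0222
0.10505266205688388 -0.42570679790744936 0.6679746542572502 0.02221082175026552
```

Shut. Release, lift, and look.

```bash
python3 -m crank '[[0,0,0,0,0,0,0.7],[0,0,0,0,0,0,0.7],[0,0,0,0,0,0,0.7],[0,0,0,0,0,0,0.7],[0,0,0,0,0,0,0.7]]' 20; python3 -m crank '[[0,0,-4,0,0,0,0.7],[0,0,-8,0,0,0,0.7],[0,-6,-8,0,0,0,1],[0,-12,-8,0,0,10,1],[0,-14.4,-8,0,0,20,1]]'; python3 - <<'E'
from h import *
c=read_camera("scene"); save(c,"s28",(180,110,340,300),3.2)
c=read_camera("top");  save(c,"t28",(220,195,360,310),5)
s=robot.observe(); print(s['tool_pos'],s['tool_rot'],s['qpos'])
go(.4751,-.0985,.2,np.pi/2+.35)
E
```

```text
time: 46.45
tool_pos: [0.4747, 0.0454, 0.1716]
tool_rot: [3.142, 0.0, 3.131]
contact_force: [0.2, -0.4, -0.0]
opening: 0.0633
time: 47.08
tool_pos: [0.4729, -0.1012, 0.2516]
tool_rot: [-3.141, 0.0, 2.774]
contact_force: [0.4, 0.4, 0.7]
opening: 0.0891
[ 0.47300961 -0.10080645  0.25135893] [-3.14120268e+00 -5.43142406e-05  2.77618386e+00] [-3.68349483e-01  2.44286001e-01  1.58455620e+00 -4.03486274e-04
  1.31280364e+00 -1.57363407e+00]
row [-0.11  0.29  5.14] [-0.  0. 49.]
```

View pics/s28.png

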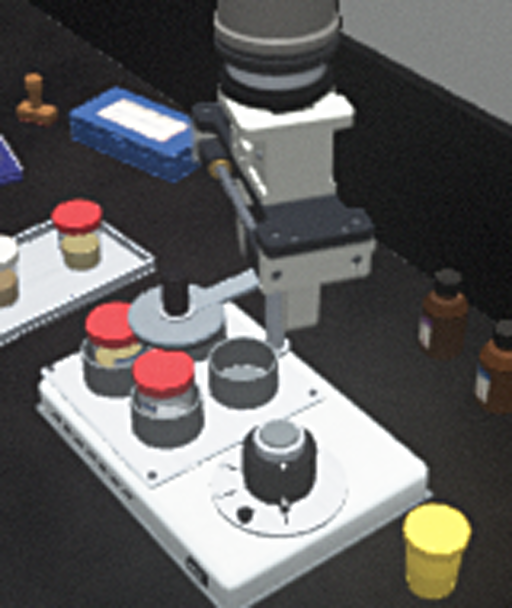

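View pics/t28.png

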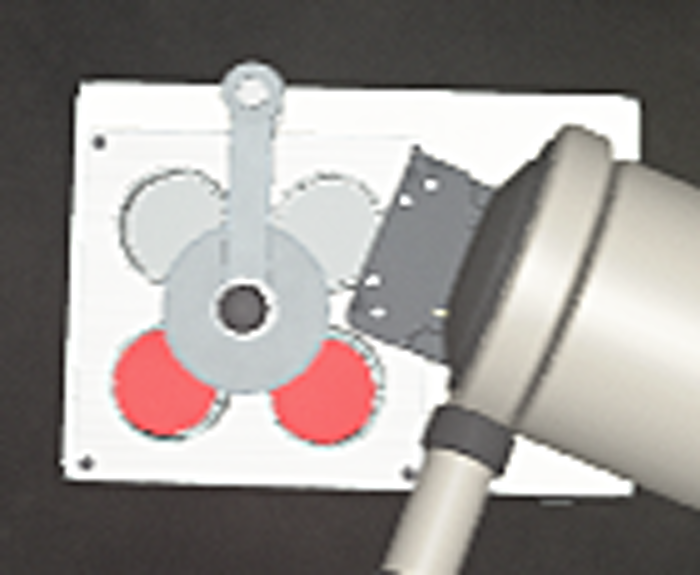

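```bash
python3 -m crank '[[0,0.2,2,0,0,10,1],[0,0.2,4,0,0,20,1],[0,0.2,5,0,0,30,1],[0,0.2,5,0,0,40,1],[0,0.2,5,0,0,49,1]]'; python3 - <<'E'
from h import *
c=read_camera("wrist"); save(c,"w29")
c=read_camera("scene"); save(c,"s29",(200,130,340,300),3.5)
go(.4745,-.098,.1,np.pi/2+.35)
E
```

```text
time: 47.8
tool_pos: [0.4738, -0.0955, 0.2013]
tool_rot: [-3.141, -0.001, 1.925]
contact_force: [0.7, 0.2, 0.1]
opening: 0.0917
row [-0.25 -0.03 10.15] [ 0.  -0.   0.5]
```

View pics/w29.png

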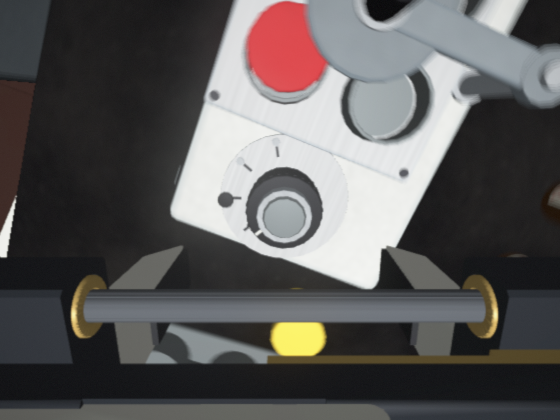

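View pics/s29.png

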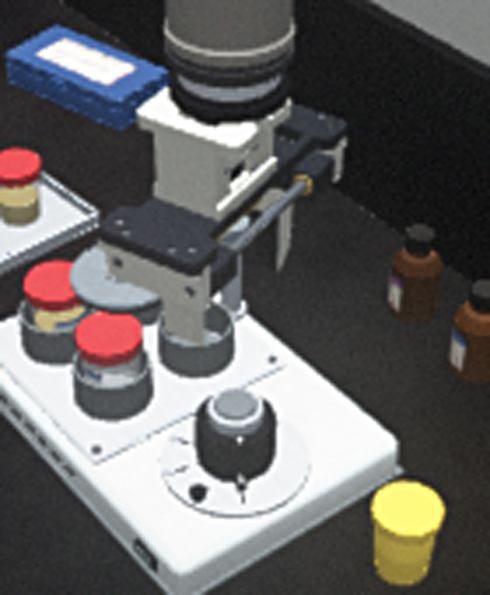

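```bash
python3 -m crank '[[-0.25,0,4,0,0,0.5,1],[-0.25,0,8,0,0,0.5,1],[-0.25,0,10.2,0,0,0.5,1],[-0.25,0,10.2,0,0,0.5,1],[-0.25,0,10.2,0,0,0.5,1]]'; python3 - <<'E'
from h import *
c=read_camera("wrist"); save(c,"w30")
c=read_camera("scene"); save(c,"s30",(200,130,340,300),3.5)
go(.4745,-.098,.076,np.pi/2+.35)
E
```

```text
time: 48.52
tool_pos: [0.4754, -0.0989, 0.1005]
tool_rot: [3.14, 0.001, 1.92]
contact_force: [0.1, -0.9, 0.3]
opening: 0.0918
row [ 0.15 -0.07  2.47] [ 0.1  0.1 -0.1]
```

View pics/s30.png

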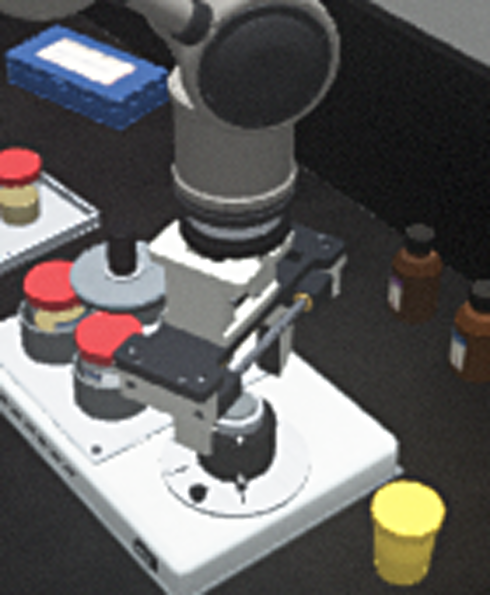

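View pics/w30.png

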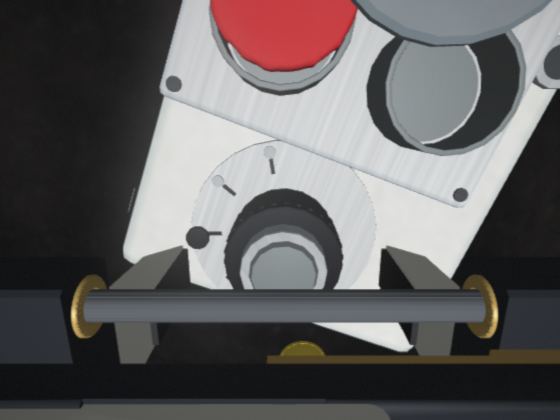

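```bash
python3 -m crank '[[0.1,-0.1,1,0,0,0,1],[0.1,-0.1,2,0,0,0,1],[0.1,-0.1,2.4,0,0,0,1],[0.1,-0.1,2.4,0,0,0,1]]'; python3 -m crank '[[0,0,0,0,0,0,0.4],[0,0,0,0,0,0,0.4],[0,0,0,0,0,0,0.4],[0,0,0,0,0,0,0.4],[0,0,0,0,0,0,0.4]]' 30
```

```text
time: 49.12
tool_pos: [0.4733, -0.0984, 0.075]
tool_rot: [-3.141, -0.001, 1.918]
contact_force: [-0.1, -0.1, 0.3]
opening: 0.0918
time: 49.75
tool_pos: [0.4746, -0.0982, 0.0758]
tool_rot: [3.139, 0.001, 1.918]
contact_force: [4.4, 2.2, -0.9]
opening: 0.059
```

```bash
python3 -m crank '[[0,0,0,0,0,8.5,0.4],[0,0,0,0,0,17,0.4],[0,0,0,0,0,25.5,0.4],[0,0,0,0,0,34,0.4],[0,0,0,0,0,41,0.4]]' 35;python3 -m crank '[[0,0,0,0,0,0,0.4],[0,0,0,0,0,0,0.4]]' 35; python3 - <<'E'
from h import *
c=read_camera("wrist"); save(c,"w31")
c=read_camera("scene"); save(c,"s31",(200,130,340,300),3.5)
print(robot.observe()['torque'])
E
```

```text
time: 50.38
tool_pos: [0.476, -0.0982, 0.0758]
tool_rot: [3.137, -0.002, 1.198]
contact_force: [10.2, 3.2, -5.6]
opening: 0.0594
time: 50.62
tool_pos: [0.476, -0.0982, 0.0758]
tool_rot: [3.137, -0.002, 1.202]
contact_force: [10.9, 2.5, -5.8]
opening: 0.0592
[ 0.59554367 -1.06039938  0.0746862 ]
```

View pics/s31.png

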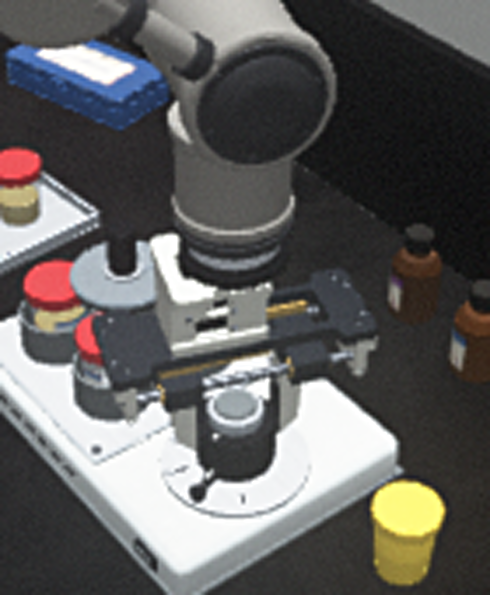

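View pics/w31.png

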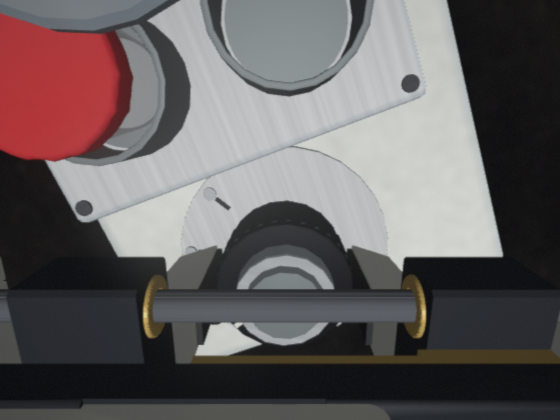

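Nose now lines up with the tall pin in the scene view (crop 205,480). Release and lift away.

```bash
python3 -m crank '[[0,0,0,0,0,0,1],[0,0,0,0,0,0,1],[0,0,0,0,0,0,1],[0,0,0,0,0,0,1],[0,0,0,0,0,0,1]]' 30;python3 -m crank '[[0,0,-3,0,0,0,1],[0,0,-7,0,0,0,1],[0,0,-12,0,0,0,1],[0,0,-17,0,0,0,1],[0,0,-20,0,0,0,1]]'; python3 -m crank '[[-4,0,0,0,0,0,1],[-9,0,0,0,0,0,1],[-14,0,0,0,0,0,1],[-19,0,0,0,0,0,1],[-20,0,0,0,0,0,1]]'; python3 - <<'E'
from h import *
c=read_camera("scene"); save(c,"s32",(120,110,340,300),3.2)
c=read_camera("top");  save(c,"t32",(120,195,360,310),3.3);save(c,"t32b",(300,220,360,310),8)
p=proj; s=robot.observe(); print(s['tool_pos'],s['contact_force'])
for n,b in(("bot",(293,156)),("bot",(326,160))): print(ray(c,b,.09))
for b in blobs(c,(0,120,120),(10,255,255),(130,190,330,310)): print(b,ray(c,b[0],.128).round(4),ray(c,b[0],.067).round(4))
E
```

```text
time: 51.35
tool_pos: [0.4734, -0.0985, 0.0755]
tool_rot: [-3.142, -0.0, 1.202]
contact_force: [0.5, 0.2, -0.3]
opening: 0.0915
time: 51.98
tool_pos: [0.4739, -0.0986, 0.2782]
tool_rot: [3.138, -0.0, 1.202]
contact_force: [-0.9, -0.6, 0.0]
opening: 0.0917
time: 52.6
tool_pos: [0.4002, -0.2873, 0.2752]
tool_rot: [-3.141, 0.0, 1.199]
contact_force: [-0.3, -0.2, -0.4]
opening: 0.0919
[ 0.40101849 -0.28552988  0.27526251] [ 0.76640585 -0.49615425 -0.04154859]
[ 0.73932085 -0.00928144  0.09      ]
[ 0.72984465 -0.09582608  0.09      ]
(array([162.11, 229.26]), [153, 220, 19, 19, 292]) [0.5396 0.3153 0.128 ] [0.5426 0.3336 0.067 ]
(array([251.33, 272.18]), [243, 261, 20, 21, 271]) [0.4375 0.0895 0.128 ] [0.4345 0.0947 0.067 ]
(array([284.99, 273.88]), [274, 263, 21, 21, 280]) [0.4348 0.0065 0.128 ] [0.4317 0.0069 0.067 ]
```

View pics/s32.png

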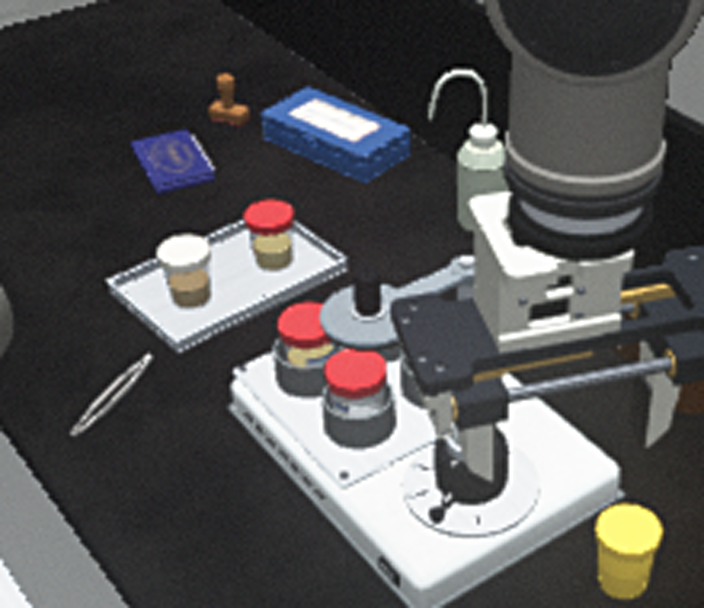

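View pics/t32.png

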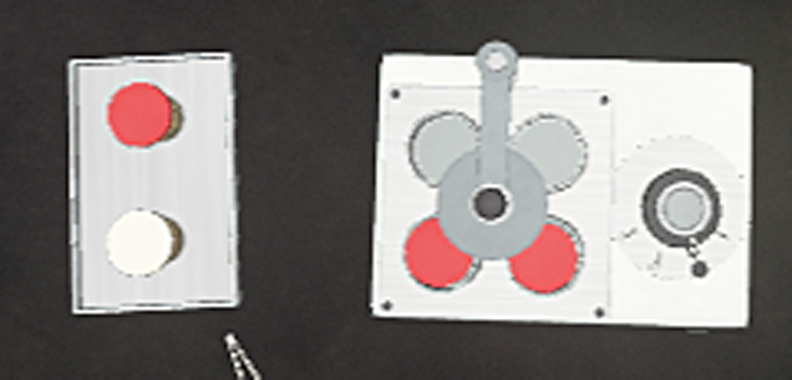

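View pics/t32b.png

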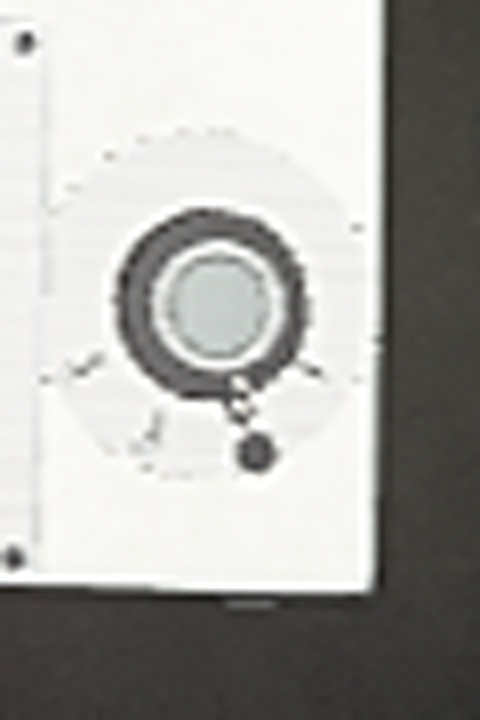

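```bash
python3 - <<'E'
from h import *
c=read_camera("top"); save(c,"t33",(225,200,315,310),7)
k=ray(c,(120+490/3.3,195+203/3.3),.185); d=k[:2]-[.5818,.0444]; print("knob",k,"arm angle",np.pi-.012-np.arctan2(d[1],d[0]))
s=read_camera("scene")
for b in blobs(s,(0,120,120),(10,255,255),(200,180,250,245)): print(b, ray(s,b[0],.125).round(4))
print(proj(s,[.4375,.0862,.122]),proj(s,[.4365,.0062,.122]))
robot.hand_in(); print(robot.observe()['time'])
E
```

```text
knob [0.47723272 0.04537888 0.185     ] arm angle -0.0026390610963660244
(array([213.95, 210.52]), [207, 204, 15, 13, 152]) [0.4363 0.0863 0.125 ]
(array([230.31, 225.55]), [221, 219, 19, 14, 212]) [0.4363 0.0054 0.125 ]
[214.43901799 211.22250481] [230.26438953 226.23612303]
the job is handed in; nothing more can be done
the job is handed in; nothing more can be done
```

I did every step of the task and handed the job in at about 53 s of the 210 s limit. No verdict was reported, so the results below rest on my own camera checks.

**What I did**
- Swung the hold-down arm to its open click.
- Stood the two finished cups (one white cap, one red cap) in the tray.
- Stood the two fresh red-cap cups in the front left and front right wells. Only two fresh cups were present. The yellow cup was the look-alike and was left alone.
- Swung the arm shut, then turned the collar clockwise one detent to the stop with the tall pin.

**Last checks before handing in**

| Check | Result |
|---|---|
| Arm angle, from the knob in the top view | about 0.00 rad (shut) |
| Collar nose | in line with the tall pin, judged by eye in the top and scene views |
| Fresh caps, scene view | within about 2 mm of the well centres |
| Finished cups | both upright in the tray |
| Amber bottles | never approached; no displacement seen in the pictures, though my last numeric check on them was not a real re-measurement |
| Robot | clear of everything, contact force near zero |

**What disagreed or failed**
- The first grasp at the white cup closed on nothing, and the cup stayed upright in its well. The fingertips stood roughly at the reported tool height instead of 19 mm below it. I gripped about 18 mm lower from then on and it worked each time.
- The camera views differed by up to about 4 mm on the cup positions. With the arm shut, the top view put the front left cap about 3 mm off in y, but the disc partly hid it there.

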